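# Pack bisque vases and lock the carrying case

## Robot

A 7-joint arm with a two-finger parallel gripper is mounted at the origin on the work surface. World frame = base frame: x ahead of the robot, y to its left, z up, the work surface at z = 0. Lengths are in m, angles in rad, forces in N, time in s.
With the tool pointing down it reaches from about 0.425 to 0.825 m from the base axis. Payload 3.6 kg.
Tool frame: the origin (TCP) lies on the centre line of the jaws, within the pads' length; the fingertips stand 14 mm ahead of it and the grasp point (between the pads) lies 5 mm behind it; z points along the fingers, y is the direction in which the jaws open and shut (so a half turn about z gives the same grasp; the last joint's range is limited). The gripper opens to 93 mm and grips with 3 to 60 N. Pads are 15 mm wide; open, the fingers measure 128 mm over their backs; the gripper's body (75 mm by 188 mm) begins 65 mm behind the grasp point.
Start: joints at [-1.21, 0.615, -0.013, 1.423, 0.008, 1.103, -0.04], TCP at [0.246, 0.602, 0.233] pointing down, gripper open.
Joint ranges: [-3.12, 3.12], [-0.3, 2.06], [-1.34, 1.32], [0.26, 2.42], [-1.36, 4.5], [0.01, 1.98], [-2.84, 2.84]. Speed limits (rad/s): [2.79, 2.79, 3.14, 3.14, 3.14, 3.14, 3.14].

## Interface

Orientations are given as [roll, pitch, yaw] about the fixed x, y, z axes, in that order (R = Rz(yaw) Ry(pitch) Rx(roll)).
In Python, from station import arm, camera, workorder gives the robot as it stands.
- The arm moves only by the shell command python3 -m jog 'ROWS' [FORCE]. ROWS is JSON, a list of rows, each a list of 7 numbers: the shift along the tool's x, y, z in cm, then the turn, a rotation vector about the tool's x, y, z in rad, then the gripper's target within -1 to 1 (shut at 1, half-way at 0, fully open at -1). A call has 1 to 10 rows; each row is the pose to reach, as a shift and turn from the pose commanded when the call began, along the tool's axes at that moment; what a row does not reach only later rows make up. A row lasts 1/10 s, in which the tool goes at most 50 mm and 8.59 degrees, less where a joint would pass 70% of its speed; a pose out of reach is approached as far as the arm can. A call with a gripper value outside its range is refused whole. The fingers move at their own pace and stop on an object; FORCE is the grip in N (left out, the last holds). Time passes only in rows, so rows that repeat a pose let the fingers close. It gives the time, the measured TCP pose, the force and the opening at its end, in the units of the state.
- arm.read_state(): the state, without advancing time (a new reading comes with each control period).
- camera(name): name is "scene" or "top"; returns a dict with "pixels" (384x512x3 uint8, red, green, blue), "fovy" (degrees; the focal length in pixels is half the picture's height over the tangent of half this angle, whatever the lens; pixels are square), "cx", "cy" (the principal point, pixels), "cam_to_world" (4x4, takes a point from camera to world coordinates). Camera axes: x right, y down, z forward; pixel columns grow to the right and rows downward; lengths in m; the calibration is good to about 2 mm. A picture is of the moment at which its call begins. There is no depth.
- workorder.close_job(): hands the job in, once; it reports no verdict.
The state is a dict: "t": time; "q": joint angles; "joint_vel": joint speeds; "joint_torque": joint torques, N m; "position": TCP position; "tool_rot": TCP orientation; "wrist_force": force on the tool from outside, world axes, zero at the start; "ft_torque": the same for the moment, N m; "finger_gap": opening from 0.0 (shut) to 1.0 (fully open).
Only numpy, scipy, OpenCV 4.12 (cv2) and the standard library are available. Lean on these libraries where they do the work, as an engineer would, in place of code of your own. Each camera call takes 0.05 s, during which the arm holds its last target.

## Task

Stand every vase upright inside the carrying case, then close it: tuck the lid's plain edge under the case's lip and lower the notched edge over the three eyes until the lid lies flat on the rim. Then lock it: press every snap hook down over one of the eyes (any eye) until its gate has snapped shut around the eye's bar, and let go; leave the other things on the table where they are.

Things in the scene. Friction and masses are not known exactly. Their poses are not given: they have to be found in the camera images.
- case: fixed plywood carrying case, 176 (x) x 236 (y) mm, walls 8 mm, rim 104 mm above its underside, inner floor 8 mm up, inside 160 x 220 mm. Origin at the centre of the underside; -x side (towards the robot) carries the lip, +x side the three eyes; z up. Dividers, 5 mm thick, 32 mm above the floor, make bays centred at y = -78, 0, 78 mm
- lip (a point): middle of the lower free edge of the steel retaining lip: case x = -60, y = 0, z = 124 mm (20 mm above the rim); the lip is 5 mm thick and runs along the case's y; behind it is a 20 mm deep pocket, back wall at x = -80 mm, its floor a ledge level with the rim; axes as the case
- eye1 (a point): middle of the level bar of a steel staple eye on the case, at x = 84, y = -78, z = 165 mm in the case's frame, same axes; the bar is 8 mm round, runs along the case's y, 36 mm clear between its two upright 8 mm legs
- eye2 (a point): middle of the level bar of a steel staple eye on the case, at x = 84, y = 0, z = 165 mm in the case's frame, same axes; the bar is 8 mm round, runs along the case's y, 36 mm clear between its two upright 8 mm legs
- eye3 (a point): middle of the level bar of a steel staple eye on the case, at x = 84, y = 78, z = 165 mm in the case's frame, same axes; the bar is 8 mm round, runs along the case's y, 36 mm clear between its two upright 8 mm legs
- lid: loose plywood lid, 173 (x) x 236 (y) x 8 mm, about 0.45 kg, starts flat on the table; origin at the centre of the plate's underside, z up. -x edge plain; +x edge has three open notches 26 mm deep, 64 mm wide, centred at y = -78, 0, 78 mm, for the eyes. Fitted, it lies on the rim, its origin near x = 9.5, y = 0, z = 104 mm of the case, axes as the case
- handle (a point): middle of the lid's bar handle, 42 mm above the underside over the lid's origin; the bar is along the lid's y, 90 mm long, 14 mm thick in x, 16 mm high (34 to 50 mm up), with a 12 mm post at each end (y = -38 and 38 mm)
- tuck_edge (a point): middle of the lower plain edge of the lid, at lid x = -86.5, y = 0, z = 0 mm. The lid cannot be fitted level: with the notched edge raised 0.45 rad it clears the eyes; slide this edge down along the lid's own slope into the lip's pocket to about case x = -72 mm, then lower the notched edge
- vase1: small unglazed white vase, 92 mm tall, with a 58 mm wide round body up to 36 mm, straight round neck 26 mm across from 52 mm to the top, about 0.18 kg; origin at the centre of its underside, z up. May be absent; may be knocked aside during the job
- vase2: small unglazed white vase, 92 mm tall, with a 58 mm wide round body up to 36 mm, straight round neck 26 mm across from 52 mm to the top, about 0.18 kg; origin at the centre of its underside, z up. May be absent; may be knocked aside during the job
- vase3: small unglazed white vase, 92 mm tall, with a 58 mm wide round body up to 36 mm, straight round neck 26 mm across from 52 mm to the top, about 0.18 kg; origin at the centre of its underside, z up. May be absent; may be knocked aside during the job
- hook1: steel snap hook standing upright, 76 (x) x 22 (y) x 101 mm, 0.16 kg; origin at the centre of its underside, z up. Loop 56 mm long inside, spine on top (52 to 62 mm up); rubber grip tab above the spine, over the origin, 30 (x) x 14 (y) mm, to 101 mm up. Sprung gate in the bottom: entrance x = -14 to 20 mm. Works either way round. May be absent
- gate1 (a joint): gate angle of hook1, rad: 0 shut, up to 1.35 pushed inward (up), springs back; hinge at hook x = 21, z = 7 mm, gate 33 mm long. Push the hook straight down on a bar along its y, within 7 mm of x = 0, with about 4 N: the gate snaps shut under the bar when the bar's centre is some 40 mm above the hook's underside; hanging, it is 48 mm up
- hook2: steel snap hook standing upright, 76 (x) x 22 (y) x 101 mm, 0.16 kg; origin at the centre of its underside, z up. Loop 56 mm long inside, spine on top (52 to 62 mm up); rubber grip tab above the spine, over the origin, 30 (x) x 14 (y) mm, to 101 mm up. Sprung gate in the bottom: entrance x = -14 to 20 mm. Works either way round. May be absent
- gate2 (a joint): gate angle of hook2, rad: 0 shut, up to 1.35 pushed inward (up), springs back; hinge at hook x = 21, z = 7 mm, gate 33 mm long. Push the hook straight down on a bar along its y, within 7 mm of x = 0, with about 4 N: the gate snaps shut under the bar when the bar's centre is some 40 mm above the hook's underside; hanging, it is 48 mm up
- hook3: steel snap hook standing upright, 76 (x) x 22 (y) x 101 mm, 0.16 kg; origin at the centre of its underside, z up. Loop 56 mm long inside, spine on top (52 to 62 mm up); rubber grip tab above the spine, over the origin, 30 (x) x 14 (y) mm, to 101 mm up. Sprung gate in the bottom: entrance x = -14 to 20 mm. Works either way round. May be absent
- gate3 (a joint): gate angle of hook3, rad: 0 shut, up to 1.35 pushed inward (up), springs back; hinge at hook x = 21, z = 7 mm, gate 33 mm long. Push the hook straight down on a bar along its y, within 7 mm of x = 0, with about 4 N: the gate snaps shut under the bar when the bar's centre is some 40 mm above the hook's underside; hanging, it is 48 mm up
- bowl: green plastic bowl, 100 mm across, 42 mm high; bystander, origin at the centre of its underside
- sponge: yellow sponge block, 90 x 60 x 30 mm; bystander, origin at the centre of its underside
- mug: white cup without handle, 72 mm across, 75 mm high; bystander, origin at the centre of its underside
- bottle: white lidded jar, 60 mm across, 130 mm high; bystander, origin at the centre of its underside
- brush: flat brush lying on the table, 140 mm long; bystander, origin at the centre of its underside
Not all that is in view belongs to the job. Leave any red or yellow look-alike of the vase3 alone.

How it is judged:
On the way, in this order (a step that is already met when the one before it is completed fails the run):
1. every vase stands upright in the case (x of vase1 in the frame of case between -0.08 and 0.08 m and y of vase1 in the frame of case between -0.11 and 0.11 m and z of vase1 in the frame of case between 0 and 0.025 m and angle between each of vase1, vase2, vase3's own z axis and vertical below 0.25 rad and x of vase2 in the frame of case between -0.08 and 0.08 m and y of vase2 in the frame of case between -0.11 and 0.11 m and z of vase2 in the frame of case between 0 and 0.025 m and x of vase3 in the frame of case between -0.08 and 0.08 m and y of vase3 in the frame of case between -0.11 and 0.11 m and z of vase3 in the frame of case between 0 and 0.025 m), for 0.2 s.
2. the lid lies flat on the rim, its plain edge under the lip (x of lid in the frame of case between -0.004 and 0.0205 m and y of lid in the frame of case between -0.012 and 0.012 m and z of lid in the frame of case between 0.1 and 0.109 m and angle between the z axis of lid and the z axis of case, either way round below 0.04 rad and angle between the x axis of lid and the x axis of case, either way round below 0.1 rad), for 0.2 s.
At the end, for the whole second after the job is handed in: Vases stand on the case floor, within 0.25 rad of upright; the lid lies on the rim, level within 0.04 rad, turned under 0.1 rad, plain edge at least 6 mm under the lip, within 12 mm sideways; each snap hook has an eye's bar inside its loop, gate shut within 0.12 rad, and is still (all of step 1 and all of step 2 and ((x of eye1 in the frame of hook1 between -0.027 and 0.027 m and y of eye1 in the frame of hook1 between -0.02 and 0.02 m and z of eye1 in the frame of hook1 between 0.013 and 0.053 m) or (x of eye2 in the frame of hook1 between -0.027 and 0.027 m and y of eye2 in the frame of hook1 between -0.02 and 0.02 m and z of eye2 in the frame of hook1 between 0.013 and 0.053 m) or (x of eye3 in the frame of hook1 between -0.027 and 0.027 m and y of eye3 in the frame of hook1 between -0.02 and 0.02 m and z of eye3 in the frame of hook1 between 0.013 and 0.053 m)) and value of joint each of gate1, gate2, gate3 below 0.12 rad and linear speed of each of hook1, hook2, hook3 below 0.05 m/s and ((x of eye1 in the frame of hook2 between -0.027 and 0.027 m and y of eye1 in the frame of hook2 between -0.02 and 0.02 m and z of eye1 in the frame of hook2 between 0.013 and 0.053 m) or (x of eye2 in the frame of hook2 between -0.027 and 0.027 m and y of eye2 in the frame of hook2 between -0.02 and 0.02 m and z of eye2 in the frame of hook2 between 0.013 and 0.053 m) or (x of eye3 in the frame of hook2 between -0.027 and 0.027 m and y of eye3 in the frame of hook2 between -0.02 and 0.02 m and z of eye3 in the frame of hook2 between 0.013 and 0.053 m)) and ((x of eye1 in the frame of hook3 between -0.027 and 0.027 m and y of eye1 in the frame of hook3 between -0.02 and 0.02 m and z of eye1 in the frame of hook3 between 0.013 and 0.053 m) or (x of eye2 in the frame of hook3 between -0.027 and 0.027 m and y of eye2 in the frame of hook3 between -0.02 and 0.02 m and z of eye2 in the frame of hook3 between 0.013 and 0.053 m) or (x of eye3 in the frame of hook3 between -0.027 and 0.027 m and y of eye3 in the frame of hook3 between -0.02 and 0.02 m and z of eye3 in the frame of hook3 between 0.013 and 0.053 m))); the robot touches nothing.
It fails at once if the bowl is moved more than 60 mm (distance of bowl from where it was at the start of the episode above 0.06 m).
It fails at once if the sponge is moved more than 60 mm (distance of sponge from where it was at the start of the episode above 0.06 m).
It fails at once if the mug is moved more than 60 mm (distance of mug from where it was at the start of the episode above 0.06 m).
It fails at once if the bottle is moved more than 60 mm (distance of bottle from where it was at the start of the episode above 0.06 m).
It fails at once if the brush is moved more than 60 mm (distance of brush from where it was at the start of the episode above 0.06 m).
Of vase1, vase2, vase3 only 2 to 3 are there at a start; the rules pass over those that are not, and their reading is None.
Of hook1, hook2, hook3 only 2 to 3 are there at a start; the rules pass over those that are not, and their reading is None.
At some moment in a run one of vase1, vase2, vase3 may be knocked a few centimetres aside while the robot is not near it.
It also fails if it takes over 210 s, if anything falls off the work surface, if the arm or the gripper's body presses on something with over 40 N, if the wrist force passes 120 N, or if a joint passes its speed limit or range.

## Working session

There is one attempt and no reset: what is moved stays moved. The work goes in short steps, Python scripts to look and compute and a shell command to move; the robot and the scene stay as the last step left them, time stands still between calls to the robot, and variables do not carry over. Pictures are saved under pics/ and viewed, and the job is handed in when it is done.

```bash
ls; mkdir -p pics
cat > h.py <<'E'
from station import arm, camera, workorder
import numpy as np, cv2
from scipy.spatial.transform import Rotation as R
def snap(n,f):
    c=camera(n); cv2.imwrite('pics/'+f,cv2.cvtColor(c['pixels'],cv2.COLOR_RGB2BGR)); return c
def foc(c): return 192/np.tan(np.radians(c['fovy'])/2)
def ray(c,u,v):
    M=np.array(c['cam_to_world']); d=M[:3,:3]@np.array([(u-c['cx'])/foc(c),(v-c['cy'])/foc(c),1]); return M[:3,3],d/np.linalg.norm(d)
def onz(c,u,v,z):
    o,d=ray(c,u,v); return o+d*(z-o[2])/d[2]
def proj(c,p):
    M=np.array(c['cam_to_world']); q=M[:3,:3].T@(np.array(p)-M[:3,3]); return q[:2]/q[2]*foc(c)+[c['cx'],c['cy']]
E
python3 - <<'E'
from h import *
for n in('scene','top'):
    c=snap(n,n+'0.png'); print(n,c['pixels'].shape,c['fovy'],c['cx'],c['cy'],np.round(c['cam_to_world'],3).tolist())
s=arm.read_state(); print({k:np.round(v,3).tolist() for k,v in s.items()})
E
```

```text
pics
scene (384, 512, 3) 48.33264599535264 264.48950779214874 192.29216347063178 [[-0.45, 0.753, -0.48, 1.233], [0.893, 0.377, -0.246, 0.32], [-0.004, -0.539, -0.842, 1.303], [0.0, 0.0, 0.0, 1.0]]
top (384, 512, 3) 51.35336397549496 255.24011603305811 199.07701971096645 [[-0.025, -0.982, 0.185, 0.349], [-1.0, 0.026, 0.003, -0.027], [-0.007, -0.185, -0.983, 1.351], [0.0, 0.0, 0.0, 1.0]]
{'t': 0.1, 'q': [-1.21, 0.616, -0.013, 1.425, 0.008, 1.103, -0.04], 'joint_vel': [0.002, -0.003, 0.002, -0.002, -0.001, 0.0, -0.0], 'joint_torque': [0.001, -46.004, 0.21, -16.624, -0.061, 0.017, 0.0], 'position': [0.246, 0.601, 0.232], 'tool_rot': [-3.139, 0.0, 2.754], 'wrist_force': [-0.657, -0.321, 0.397], 'ft_torque': [0.037, 0.091, 0.003], 'finger_gap': 1.001}
```

View pics/scene0.png

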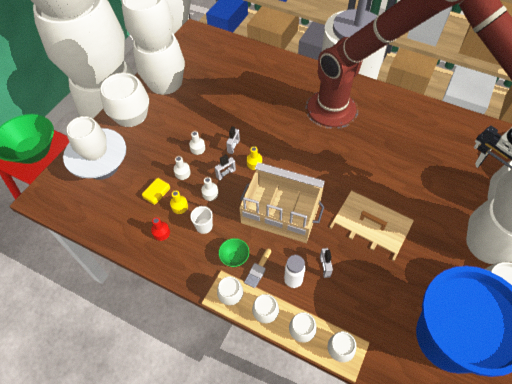

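View pics/top0.png

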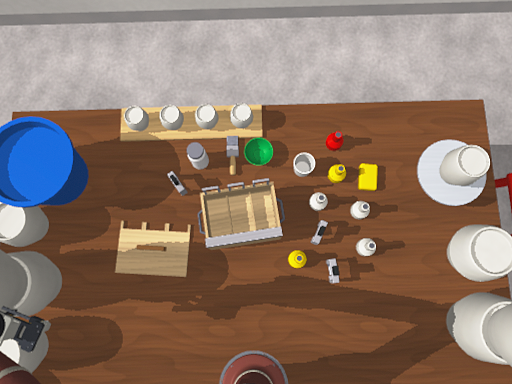

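Run:
```python
import cv2
a=cv2.imread('pics/top0.png'); cv2.imwrite('pics/t0a.png',cv2.resize(a[125:295,280:400],None,fx=4,fy=4,interpolation=2)[:600]); cv2.imwrite('pics/t0b.png',cv2.resize(a[125:285,105:300],None,fx=4,fy=3.7,interpolation=2)[:600])
b=cv2.imread('pics/scene0.png');cv2.imwrite('pics/s0a.png',cv2.resize(b[120:245,140:300],None,fx=4.8,fy=4.8,interpolation=2)[:600]);cv2.imwrite('pics/s0b.png',cv2.resize(b[160:285,235:420],None,fx=4.3,fy=4.3,interpolation=2))
```

```text
(no output)
```

View pics/t0a.png

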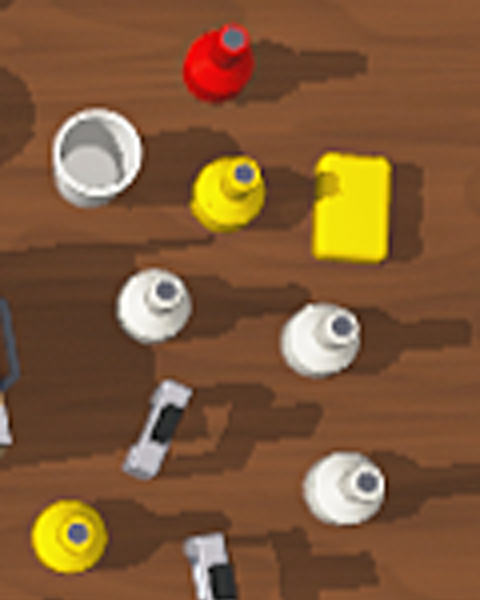

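View pics/t0b.png

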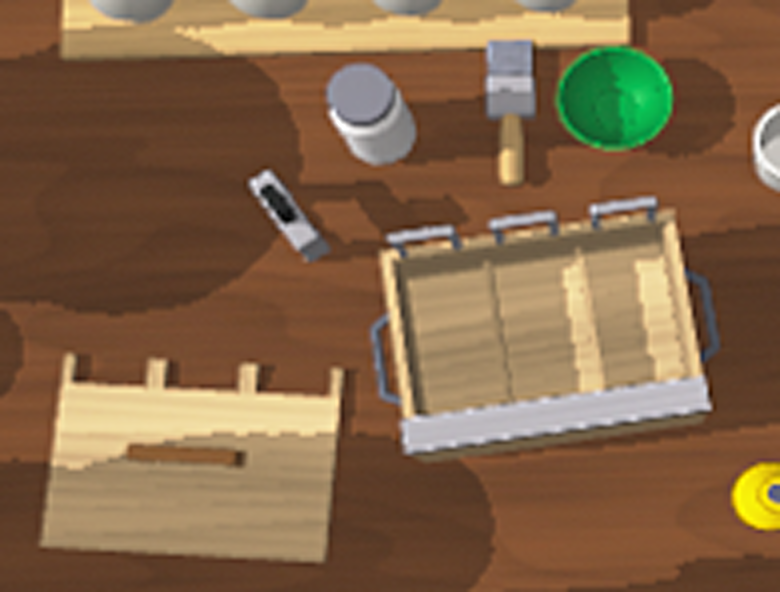

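View pics/s0a.png

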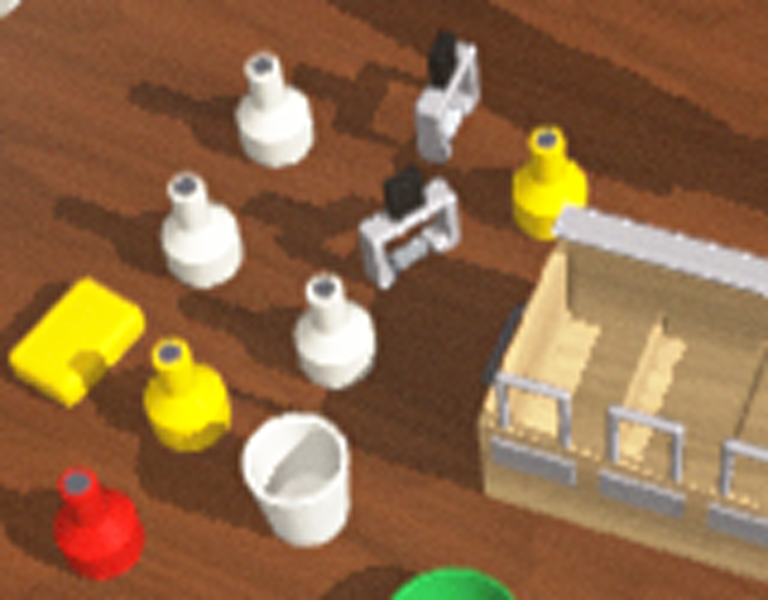

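View pics/s0b.png

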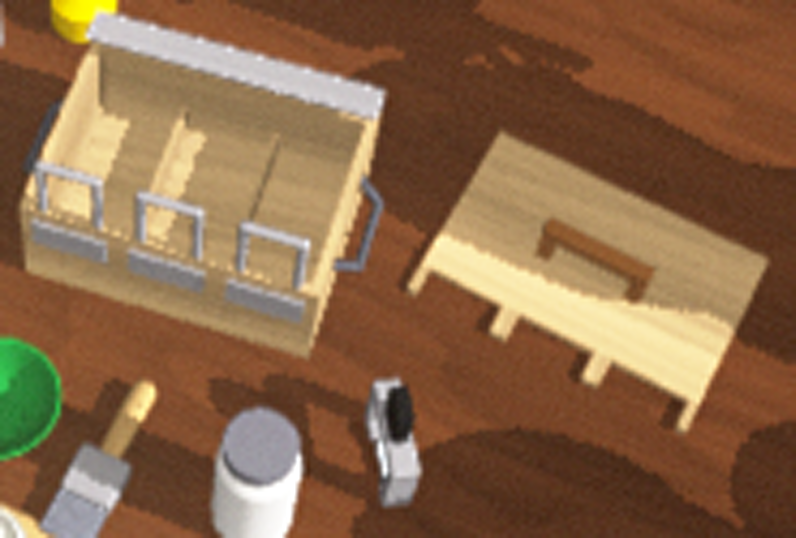

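Run:
```python
from h import *
c=camera('top'); s=camera('scene')
def tri(a,b):
    o1,d1=ray(c,*a);o2,d2=ray(s,*b)
    A=np.c_[d1,-d2]; t=np.linalg.lstsq(A,o2-o1,rcond=None)[0]
    p,q=o1+d1*t[0],o2+d2*t[1]; return np.round((p+q)/2,4),round(np.linalg.norm(p-q),4)
print('vases')
for a,b in [((321.75,197.5),(207.3,180.4)),((365.5,206.5),(178.75,158.75)),((372,245.5),(194.6,133.75))]:
    print(tri(a,b),onz(c,*a,.092).round(4),onz(s,*b,.092).round(4))
print('eyes')
E1=[(210,188.5),(235.75,185),(261,181.2)]
k=4.3
E2=[(235+275/k,160+236/k),(235+171/k,160+205/k),(235+69/k,160+174/k)]
for a,b in zip(E1,E2): print(tri(a,b),onz(c,*a,.165).round(4),onz(s,*b,.165).round(4))
print('handle top mid; lid corners')
print(tri((105+186/4,125+452/3.7),(235+602/k,160+243/k)))
for a in [(47,547),(325,562),(342,372),(69,357)]: print(onz(c,105+a[0]/4,125+a[1]/3.7,.008).round(4))
for a in [(767,262),(503,133),(410,290),(683,428)]: print(onz(s,235+a[0]/k,160+a[1]/k,.008).round(4))
```

```text
vases
(array([ 0.5855, -0.2348,  0.0876]), np.float64(0.0055)) [ 0.5857 -0.2367  0.092 ] [ 0.5872 -0.23    0.092 ]
(array([ 0.552 , -0.3723,  0.0898]), np.float64(0.0056)) [ 0.5528 -0.3744  0.092 ] [ 0.5527 -0.3682  0.092 ]
(array([ 0.4277, -0.3835,  0.0889]), np.float64(0.0055)) [ 0.4285 -0.3853  0.092 ] [ 0.4293 -0.3789  0.092 ]
eyes
(array([0.6089, 0.1159, 0.161 ]), np.float64(0.0049)) [0.6089 0.1132 0.165 ] [0.6102 0.1189 0.165 ]
(array([0.6181, 0.0376, 0.1589]), np.float64(0.0056)) [0.6177 0.0347 0.165 ] [0.6204 0.0417 0.165 ]
(array([ 0.6278, -0.0401,  0.1593]), np.float64(0.0052)) [ 0.6275 -0.0425  0.165 ] [ 0.6301 -0.0359  0.165 ]
handle top mid; lid corners
(array([0.4423, 0.3233, 0.051 ]), np.float64(0.0121))
[0.3656 0.4423 0.008 ]
[0.3466 0.2115 0.008 ]
[0.5169 0.1983 0.008 ]
[0.5368 0.4303 0.008 ]
[0.3698 0.4527 0.008 ]
[0.3486 0.2209 0.008 ]
[0.5213 0.2071 0.008 ]
[0.5383 0.4364 0.008 ]
```

Run:
```python
import cv2
a=cv2.imread('pics/top0.png');b=cv2.imread('pics/scene0.png')
import numpy as np
L=[(a,300,215),(a,313,252),(a,156,163),(b,212,152),(b,225,125),(b,310,243)]
rows=[]
for im,x,y in L:
    rows.append(cv2.resize(im[y:y+37,x:x+40],None,fx=6.5,fy=6.5,interpolation=1))
g=np.vstack([np.hstack(rows[:3]),np.hstack(rows[3:])]);print(g.shape);cv2.imwrite('pics/hk.png',g)
```

```text
(480, 780, 3)
```

View pics/hk.png

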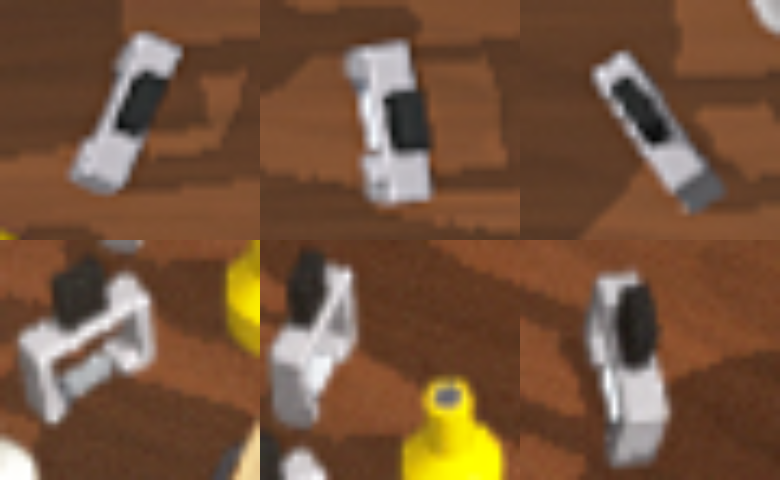

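```bash
cat >> h.py <<'E'
def cur():
    s=arm.read_state(); return np.array(s['position']),R.from_euler('xyz',s['tool_rot']),s
def plan(pos,phi=None,tilt=0.,Rt=None):
    """phi=world angle of jaw axis (tool y), tool down"""
    p,r,s=cur()
    if Rt is None: Rt=r if phi is None else R.from_euler('z',phi+np.pi/2)*R.from_euler('x',np.pi)
    d=r.inv().apply(np.array(pos)-p)*100; w=(r.inv()*Rt).as_rotvec()
    print('shift cm',d.round(2),'turn',w.round(3),'dist cm',np.linalg.norm(d).round(1))
def tri(c,a,s,b):
    o1,d1=ray(c,*a);o2,d2=ray(s,*b)
    t=np.linalg.lstsq(np.c_[d1,-d2],o2-o1,rcond=None)[0]
    p,q=o1+d1*t[0],o2+d2*t[1]; return (p+q)/2,np.linalg.norm(p-q)
E
python3 - <<'E'
from h import *
plan([.5865,-.233,.2],-1.446)
c=camera('top');s=camera('scene')
def dark(c,x0,y0,x1,y1):
    a=c['pixels'][y0:y1,x0:x1].astype(int); m=(a.max(2)<62)&(a.max(2)-a.min(2)<18)
    n,l,st,ce=cv2.connectedComponentsWithStats(m.astype(np.uint8)); i=1+st[1:,4].argmax(); return ce[i]+[x0,y0],st[i]
for t,u in [((305,218,335,248),(212,152,240,180)),((325,255,345,285),(226,125,240,148)),((160,165,192,200),(318,243,335,270))]:
    a,sa=dark(c,*t);b,sb=dark(s,*u);print(a.round(1),sa[4],b.round(1),sb[4],[x for x in tri(c,a,s,b)],onz(c,*a,.08).round(4),onz(s,*b,.08).round(4))
for nm,u in [('mug',(304,163)),('jar',(198,150)),('bowl',(259,152)),('yel',(297,258)),('yel2',(338,172))]: print(nm,onz(c,*u,.06).round(3))
E
```

```text
shift cm [-63.1  -64.34   3.3 ] turn [-1.000e-03  2.000e-03  2.629e+00] dist cm 90.2
[321.2 230.5] 43 [223.8 159.6] 56 [array([ 0.47991937, -0.22874476,  0.08414684]), np.float64(0.0029695037588722147)] [ 0.4809 -0.2308  0.08  ] [ 0.477  -0.2291  0.08  ]
[335.3 270.1] 48 [231.8 132. ] 43 [array([ 0.35498945, -0.26572962,  0.08364078]), np.float64(0.003225149216172111)] [ 0.3556 -0.2679  0.08  ] [ 0.352  -0.2659  0.08  ]
[174.2 179.6] 35 [327.3 255.8] 55 [array([0.65922919, 0.24117168, 0.08295111]), np.float64(0.0030369913623622346)] [0.6605 0.2403 0.08  ] [0.6572 0.2424 0.08  ]
mug [ 0.711 -0.189  0.06 ]
jar [0.766 0.165 0.06 ]
bowl [ 0.753 -0.04   0.06 ]
yel [ 0.397 -0.152  0.06 ]
yel2 [ 0.677 -0.301  0.06 ]
```

```bash
python3 -m jog '[[-63,-64.3,0,0,0,2.629,-1],[-63,-64.3,0,0,0,2.629,-1],[-63,-64.3,0,0,0,2.629,-1],[-63,-64.3,0,0,0,2.629,-1],[-63,-64.3,0,0,0,2.629,-1],[-63,-64.3,0,0,0,2.629,-1],[-63,-64.3,0,0,0,2.629,-1],[-63,-64.3,0,0,0,2.629,-1],[-63,-64.3,0,0,0,2.629,-1],[-63,-64.3,0,0,0,2.629,-1]]' 20; python3 -c "
from h import *
plan([.5865,-.233,.2],-1.446)"
```

```text
t: 1.3
position: [0.4352, 0.1371, 0.233]
tool_rot: [3.141, -0.001, 1.248]
wrist_force: [1.2, 0.7, -0.8]
finger_gap: 0.998
shift cm [-30.31  26.08   3.29] turn [ 0.000e+00 -1.000e-03  1.123e+00] dist cm 40.1
```

```bash
python3 -m jog '[[-30.3,26.1,0,0,0,1.123,-1],[-30.3,26.1,0,0,0,1.123,-1],[-30.3,26.1,0,0,0,1.123,-1],[-30.3,26.1,0,0,0,1.123,-1],[-30.3,26.1,0,0,0,1.123,-1],[-30.3,26.1,0,0,0,1.123,-1],[-30.3,26.1,0,0,0,1.123,-1],[-30.3,26.1,3.3,0,0,1.123,-1],[-30.3,26.1,5,0,0,1.123,-1],[-30.3,26.1,5,0,0,1.123,-1]]' 20; python3 -c "
from h import *
plan([.5865,-.233,.08],-1.446)
for n in('scene','top'):
    c=snap(n,n+'1.png');print(n,proj(c,[.5865,-.233,.092]),proj(c,[.5865,-.233,.168]))
a=cv2.imread('pics/scene1.png');b=cv2.imread('pics/top1.png')
f=lambda i,x,y:cv2.resize(i[y:y+100,x:x+80],None,fx=5,fy=5)
cv2.imwrite('pics/v1.png',np.hstack([f(a,165,110),f(b,280,150)]))"
```

```text
t: 2.3
position: [0.5863, -0.2313, 0.179]
tool_rot: [-3.139, 0.007, 0.128]
wrist_force: [-0.0, 1.4, -0.5]
finger_gap: 0.995
shift cm [0.07 0.2  9.9 ] turn [-0.003  0.007  0.003] dist cm 9.9
scene [206.65359886 179.93657272] [203.92181679 166.86109894]
top [320.58314993 197.29885131] [324.44099969 192.52648709]
```

View pics/v1.png

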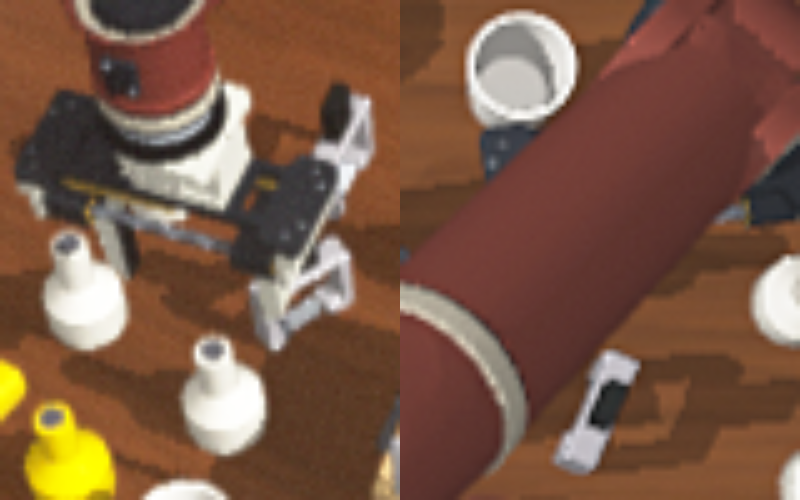

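```bash
python3 -m jog '[[0.1,0.2,5,0,0,0,-1],[0.1,0.2,9.7,0,0,0,-1],[0.1,0.2,9.7,0,0,0,-1],[0.1,0.2,9.7,0,0,0,0.6],[0.1,0.2,9.7,0,0,0,0.9],[0.1,0.2,9.7,0,0,0,0.9],[0.1,0.2,9.7,0,0,0,0.9],[0.1,0.2,9.7,0,0,0,0.9],[0.1,0.2,9.7,0,0,0,0.9]]' 20; python3 -c "
from h import *
for n in('scene',):
    c=snap(n,n+'2.png')
a=cv2.imread('pics/scene2.png')
f=lambda i,x,y:cv2.resize(i[y:y+80,x:x+100],None,fx=7,fy=7)
cv2.imwrite('pics/v2.png',f(a,160,130))"
```

```text
t: 3.3
position: [0.5897, -0.2324, 0.0862]
tool_rot: [3.141, -0.001, 0.131]
wrist_force: [0.7, -0.8, -0.2]
finger_gap: 0.532
```

View pics/v2.png

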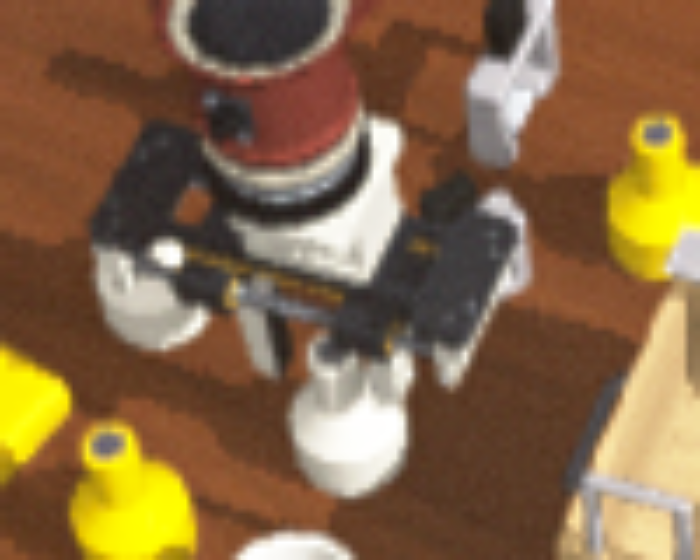

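```bash
python3 -m jog '[[0.1,0,0.4,0,0,0,0.9],[0.1,0,0.4,0,0,0,0.9],[0.1,0,0.4,0,0,0,0.9],[0.1,0,0.4,0,0,0,0.9],[0.1,0,0.4,0,0,0,0.9],[0.1,0,0.4,0,0,0,0.9]]' 20; python3 -c "
from h import *
for n in('scene',):
    c=snap(n,n+'3.png')
a=cv2.imread('pics/scene3.png')
f=lambda i,x,y:cv2.resize(i[y:y+80,x:x+100],None,fx=7,fy=7)
cv2.imwrite('pics/v3.png',f(a,160,130)); print(proj(c,cur()[0]))"
```

```text
t: 3.95
position: [0.5902, -0.232, 0.0813]
tool_rot: [-3.141, 0.001, 0.131]
wrist_force: [0.7, -0.7, -2.4]
finger_gap: 0.278
[206.68449497 182.58588519]
```

View pics/v3.png

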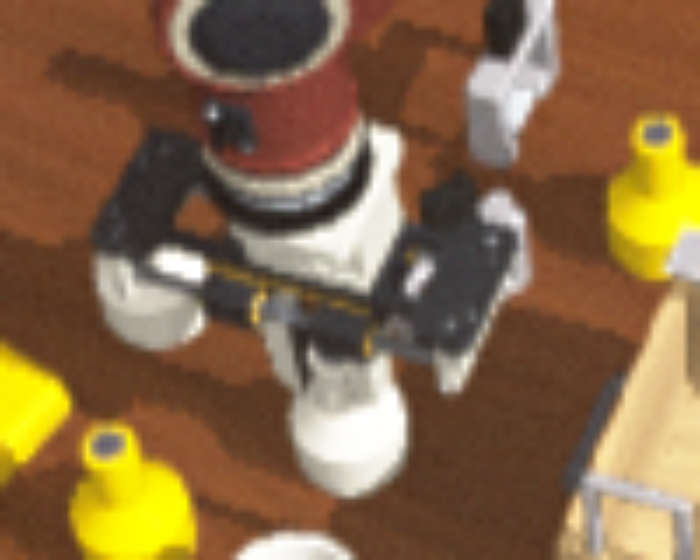

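```bash
cat >> h.py <<'E'
CO=np.array([.5356,.028,0]);CY=.125
def case(p): return CO+R.from_euler('z',CY).apply(np.array(p,float))
E
python3 -c "
from h import *
print(case([-.005,-.074,.2]));plan(case([-.005,-.074,.22]),CY-np.pi/2)"
```

```text
[ 0.53986494 -0.046046    0.2       ]
shift cm [ -2.58 -19.1  -13.85] turn [-0.     0.001  0.006] dist cm 23.7
```

```bash
python3 -m jog '[[0,0,-5,0,0,0,0.9],[0,0,-10,0,0,0,0.9],[-0.5,-4,-13.5,0,0,0,0.9],[-1.2,-9,-13.8,0,0,0.006,0.9],[-2,-14,-13.8,0,0,0.006,0.9],[-2.6,-18,-13.8,0,0,0.006,0.9],[-2.6,-19.1,-13.8,0,0,0.006,0.9],[-2.6,-19.1,-13.8,0,0,0.006,0.9],[-2.6,-19.1,-13.8,0,0,0.006,0.9],[-2.6,-19.1,-13.8,0,0,0.006,0.9]]' 20; python3 -c "
from h import *
plan(case([-.005,-.074,.092]),CY-np.pi/2)
c=snap('scene','s4.png');d=snap('top','t4.png')
a=cv2.imread('pics/s4.png');b=cv2.imread('pics/t4.png')
f=lambda i,x,y:cv2.resize(i[y:y+110,x:x+100],None,fx=4,fy=4)
cv2.imwrite('pics/v4.png',np.hstack([f(a,230,130),f(b,195,150)])); print(proj(c,cur()[0]))"
```

```text
t: 5.0
position: [0.54, -0.0489, 0.22]
tool_rot: [3.14, -0.001, 0.121]
wrist_force: [-1.0, -0.1, -1.9]
finger_gap: 0.277
shift cm [ 0.02 -0.31 12.8 ] turn [ 0.002 -0.001 -0.004] dist cm 12.8
[260.37167613 167.70358153]
```

View pics/v4.png

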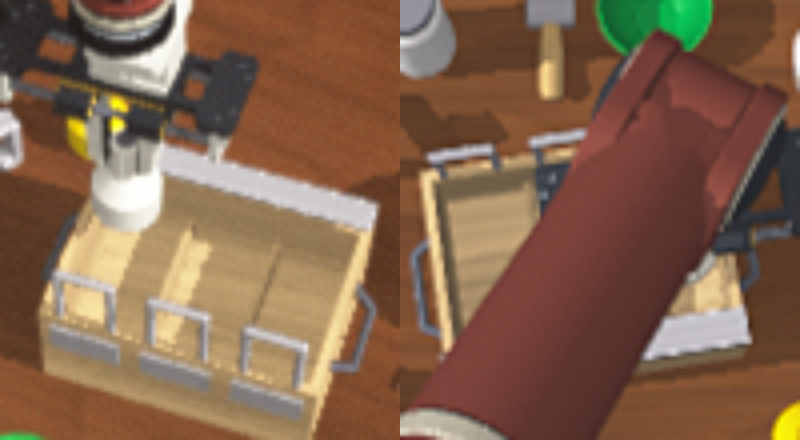

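```bash
python3 -m jog '[[0,-0.3,3,0,0,0,0.9],[0,-0.3,6,0,0,0,0.9],[0,-0.3,8,0,0,0,0.9],[0,-0.3,8,0,0,0,0.9],[0,-0.3,8,0,0,0,0.9]]' 20; python3 -c "
from h import *
plan(case([-.005,-.074,.092]),CY-np.pi/2)
c=snap('scene','s5.png')
a=cv2.imread('pics/s5.png')
f=lambda i,x,y:cv2.resize(i[y:y+80,x:x+100],None,fx=7,fy=7,interpolation=2)
cv2.imwrite('pics/v5.png',f(a,225,150)); print(proj(c,cur()[0]))"
```

```text
t: 5.6
position: [0.5399, -0.0445, 0.14]
tool_rot: [3.141, -0.0, 0.123]
wrist_force: [0.9, -0.5, -2.3]
finger_gap: 0.275
shift cm [-0.02  0.15  4.8 ] turn [ 0.001 -0.    -0.002] dist cm 4.8
[261.68259622 182.45502706]
```

View pics/v5.png

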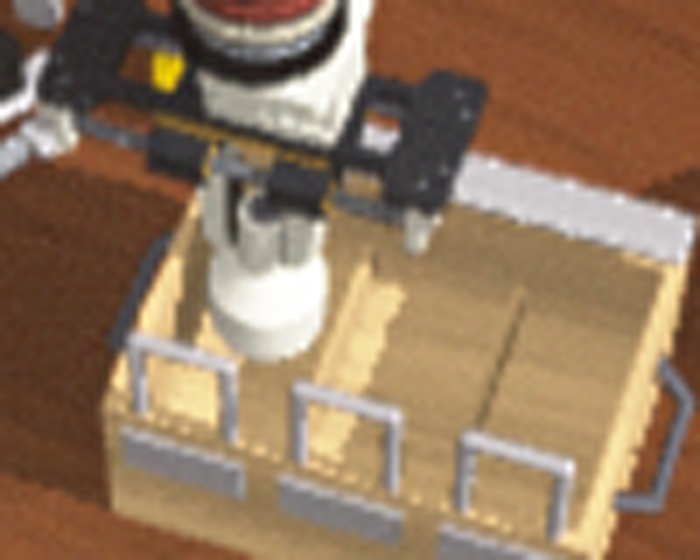

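```bash
python3 -m jog '[[0,0.1,1.5,0,0,0,0.9],[0,0.1,3,0,0,0,0.9],[0,0.1,4,0,0,0,0.9],[0,0.1,4.8,0,0,0,0.9],[0,0.1,4.8,0,0,0,0.9],[0,0.1,4.8,0,0,0,0.9],[0,0.1,4.8,0,0,0,0.9]]' 20; python3 -c "
from h import *
plan(case([-.005,-.074,.092]),CY-np.pi/2)
c=snap('scene','s6.png')
a=cv2.imread('pics/s6.png')
f=lambda i,x,y:cv2.resize(i[y:y+80,x:x+100],None,fx=7,fy=7,interpolation=2)
cv2.imwrite('pics/v6.png',f(a,225,150)); print(proj(c,cur()[0]))"
```

```text
t: 6.35
position: [0.5401, -0.0445, 0.0923]
tool_rot: [3.141, -0.001, 0.125]
wrist_force: [-0.4, -0.5, -2.8]
finger_gap: 0.274
shift cm [-0.04  0.15  0.03] turn [ 0.    -0.001 -0.   ] dist cm 0.2
[261.88416946 190.41866148]
```

View pics/v6.png

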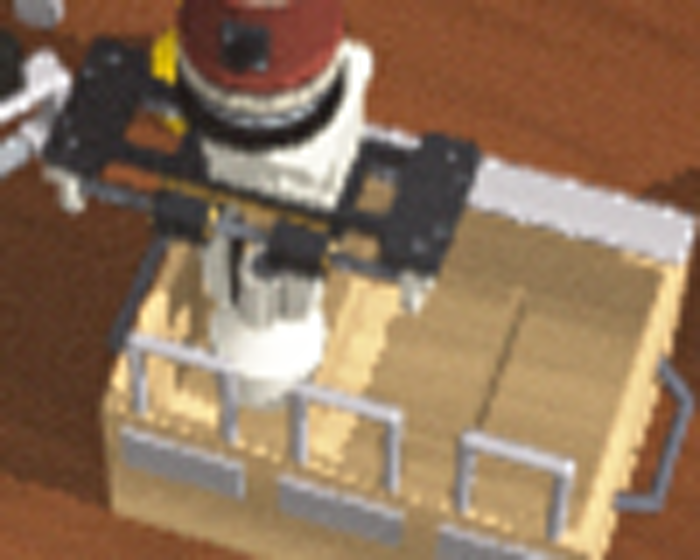

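```bash
python3 -m jog '[[0,0.1,0.2,0,0,0,0.9],[0,0.1,0.2,0,0,0,0.2],[0,0.1,0.2,0,0,0,0.2],[0,0.1,0.2,0,0,0,0.2],[0,0.1,0.2,0,0,0,0.2],[0,0.1,-3,0,0,0,0.2],[0,0.1,-6,0,0,0,0.2],[0,0.1,-10,0,0,0,0],[0,0.1,-12.5,0,0,0,-1]]' 20; python3 -c "
from h import *
plan([.5525,-.371,.2],CY-np.pi/2)"
```

```text
t: 7.3
position: [0.5404, -0.0458, 0.2194]
tool_rot: [3.141, -0.003, 0.124]
wrist_force: [0.1, -0.5, -0.7]
finger_gap: 0.524
shift cm [-2.84 32.42  1.96] turn [ 0.001 -0.003 -0.001] dist cm 32.6
```

```bash
python3 -m jog '[[-2.8,32.4,2,0,0,0,-1],[-2.8,32.4,2,0,0,0,-1],[-2.8,32.4,2,0,0,0,-1],[-2.8,32.4,2,0,0,0,-1],[-2.8,32.4,2,0,0,0,-1],[-2.8,32.4,2,0,0,0,-1],[-2.8,32.4,2,0,0,0,-1],[-2.8,32.4,2,0,0,0,-1],[-2.8,32.4,2,0,0,0,-1]]' 20; python3 -c "
from h import *
plan([.5525,-.371,.08],CY-np.pi/2)
c=snap('scene','s7.png');d=snap('top','t7.png')
a=cv2.imread('pics/s7.png');b=cv2.imread('pics/t7.png')
f=lambda i,x,y:cv2.resize(i[y:y+150,x:x+150],None,fx=2.66,fy=3,interpolation=2)
cv2.imwrite('pics/v7.png',np.hstack([f(a,150,100),f(b,200,150)])); print(proj(c,cur()[0]))"
```

```text
t: 8.2
position: [0.5519, -0.3703, 0.1962]
tool_rot: [-3.141, 0.0, 0.124]
wrist_force: [-0.3, 0.4, -0.6]
finger_gap: 1.003
shift cm [ 0.06  0.09 11.62] turn [-0.001  0.    -0.001] dist cm 11.6
[173.28196244 139.8561042 ]
```

View pics/v7.png

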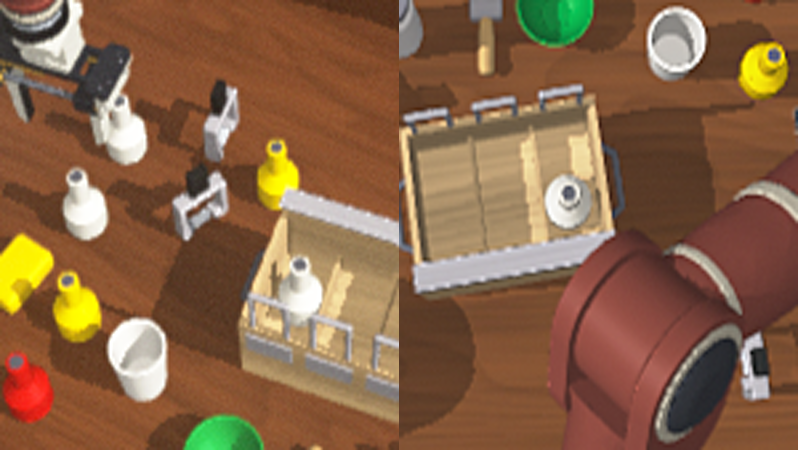

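```bash
python3 -m jog '[[0.1,0.1,5,0,0,0,-1],[0.1,0.1,10,0,0,0,-1],[0.1,0.1,11.6,0,0,0,-0.3],[0.1,0.1,11.6,0,0,0,0.9],[0.1,0.1,11.6,0,0,0,0.9],[0.1,0.1,11.6,0,0,0,0.9],[0.1,0.1,11.6,0,0,0,0.9],[0.1,0.1,11.6,0,0,0,0.9],[0.1,0.1,11.6,0,0,0,0.9],[0.1,0.1,11.6,0,0,0,0.9]]' 20;  python3 -m jog '[[0,0,0,0,0,0,0.9],[0,0,0,0,0,0,0.9],[0,0,0,0,0,0,0.9],[0,0,0,0,0,0,0.9],[0,0,0,0,0,0,0.9]]' 20; python3 -c "
from h import *
print(cur()[0]);plan(case([-.005,.00,.225]),CY-np.pi/2)
c=snap('scene','s8.png')
a=cv2.imread('pics/s8.png')
f=lambda i,x,y:cv2.resize(i[y:y+80,x:x+100],None,fx=6,fy=6,interpolation=2)
cv2.imwrite('pics/v8.png',f(a,130,110)); print(proj(c,cur()[0]))"
```

```text
t: 9.3
position: [0.5534, -0.3711, 0.081]
tool_rot: [3.141, -0.0, 0.125]
wrist_force: [0.2, 0.1, 0.3]
finger_gap: 0.36
t: 9.8
position: [0.5533, -0.3711, 0.0807]
tool_rot: [3.141, 0.0, 0.125]
wrist_force: [-0.2, -0.3, 0.9]
finger_gap: 0.274
[ 0.55331515 -0.37114712  0.08073674]
shift cm [  2.71 -39.82 -14.43] turn [ 0.  0. -0.] dist cm 42.4
[178.49351224 160.48711975]
```

View pics/v8.png

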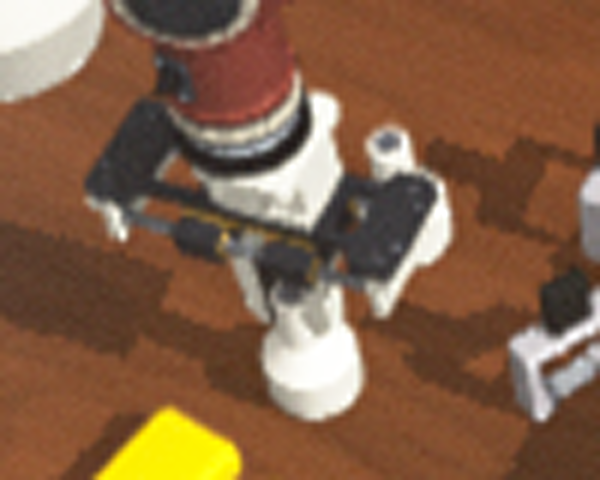

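```bash
python3 -m jog '[[0,0,-5,0,0,0,0.9],[0,0,-10,0,0,0,0.9],[0.5,-3,-14,0,0,0,0.9],[1,-8,-14.4,0,0,0,0.9],[1.3,-13,-14.4,0,0,0,0.9],[1.7,-18,-14.4,0,0,0,0.9],[2,-23,-14.4,0,0,0,0.9],[2.2,-28,-14.4,0,0,0,0.9],[2.5,-33,-14.4,0,0,0,0.9],[2.7,-37,-14.4,0,0,0,0.9]]' 20; python3 -c "
from h import *
plan(case([-.005,.00,.13]),CY-np.pi/2)"
```

```text
t: 10.85
position: [0.5332, 0.0031, 0.2241]
tool_rot: [-3.14, 0.001, 0.127]
wrist_force: [1.1, 0.8, -2.4]
finger_gap: 0.276
shift cm [ 0.06 -2.43  9.41] turn [-0.002  0.001  0.002] dist cm 9.7
```

```bash
python3 -m jog '[[0,-2.4,0,0,0,0,0.9],[0,-2.4,0,0,0,0,0.9],[0,-2.4,5,0,0,0,0.9],[0,-2.4,7.4,0,0,0,0.9],[0,-2.4,7.4,0,0,0,0.9],[0,-2.4,7.4,0,0,0,0.9]]' 20; python3 -c "
from h import *
plan(case([-.005,.00,.094]),CY-np.pi/2)
c=snap('scene','s9.png')
a=cv2.imread('pics/s9.png')
f=lambda i,x,y:cv2.resize(i[y:y+80,x:x+100],None,fx=6,fy=6,interpolation=2)
cv2.imwrite('pics/v9.png',f(a,235,150)); print(proj(c,cur()[0]))"
```

```text
t: 11.45
position: [0.5314, 0.0217, 0.1511]
tool_rot: [3.14, -0.0, 0.123]
wrist_force: [0.0, 0.2, -1.7]
finger_gap: 0.274
shift cm [-0.01 -0.58  5.71] turn [ 0.001 -0.    -0.002] dist cm 5.7
[281.13327034 186.26173317]
```

View pics/v9.png

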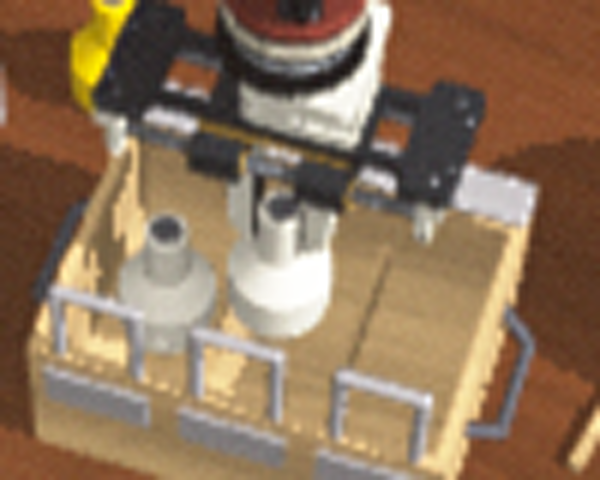

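```bash
python3 -m jog '[[0,-0.6,0,0,0,0,0.9],[0,-0.6,2,0,0,0,0.9],[0,-0.6,4,0,0,0,0.9],[0,-0.6,5.7,0,0,0,0.9],[0,-0.6,5.7,0,0,0,0.9],[0,-0.6,5.7,0,0,0,0.9]]' 20; python3 -c "
from h import *
plan(case([-.005,.00,.091]),CY-np.pi/2)
c=snap('scene','s10.png')
a=cv2.imread('pics/s10.png')
f=lambda i,x,y:cv2.resize(i[y:y+80,x:x+100],None,fx=6,fy=6,interpolation=2)
cv2.imwrite('pics/v10.png',f(a,235,150))"
```

```text
t: 12.1
position: [0.5311, 0.0292, 0.0947]
tool_rot: [3.141, -0.002, 0.125]
wrist_force: [0.6, 0.4, -1.3]
finger_gap: 0.277
shift cm [-0.07  0.18  0.37] turn [ 0.    -0.002  0.   ] dist cm 0.4
```

View pics/v10.png

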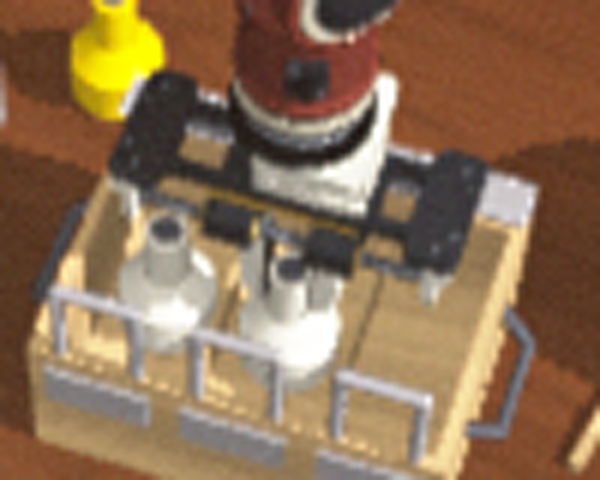

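Seated in the middle bay; release and go to vase C.

```bash
python3 -m jog '[[0,0,0.4,0,0,0,0.9],[0,0,0.4,0,0,0,0.1],[0,0,0.4,0,0,0,0.1],[0,0,0.4,0,0,0,0.1],[0,0,0.4,0,0,0,0.1],[0,0,-3,0,0,0,0.1],[0,0,-6,0,0,0,0.1],[0,0,-10,0,0,0,0],[0,0,-12.5,0,0,0,-1]]' 20; python3 -c "
from h import *
plan([.4289,-.382,.2],CY-np.pi/2)"
```

```text
t: 13.05
position: [0.5311, 0.0286, 0.2213]
tool_rot: [3.141, -0.003, 0.124]
wrist_force: [-0.0, 0.2, -0.6]
finger_gap: 0.544
shift cm [-15.24  39.48   2.11] turn [ 0.001 -0.003 -0.001] dist cm 42.4
```

```bash
python3 -m jog '[[-15.2,39.5,0,0,0,0,-1],[-15.2,39.5,0,0,0,0,-1],[-15.2,39.5,0,0,0,0,-1],[-15.2,39.5,0,0,0,0,-1],[-15.2,39.5,2,0,0,0,-1],[-15.2,39.5,2,0,0,0,-1],[-15.2,39.5,2,0,0,0,-1],[-15.2,39.5,2,0,0,0,-1],[-15.2,39.5,2,0,0,0,-1],[-15.2,39.5,2,0,0,0,-1]]' 20; python3 -c "
from h import *
plan([.4289,-.382,.08],CY-np.pi/2)
c=snap('scene','s11.png');d=snap('top','t11.png')
a=cv2.imread('pics/s11.png');b=cv2.imread('pics/t11.png')
f=lambda i,x,y:cv2.resize(i[y:y+150,x:x+150],None,fx=2.66,fy=3,interpolation=2)
cv2.imwrite('pics/v11.png',np.hstack([f(a,150,80),f(b,180,150)])); print(proj(c,cur()[0]))"
```

```text
t: 14.05
position: [0.4254, -0.3865, 0.1988]
tool_rot: [3.138, 0.002, 0.117]
wrist_force: [-0.2, 0.6, 0.3]
finger_gap: 1.0
shift cm [ 0.42 -0.45 11.88] turn [ 0.003  0.002 -0.008] dist cm 11.9
[189.75429898 113.32215329]
```

View pics/v11.png

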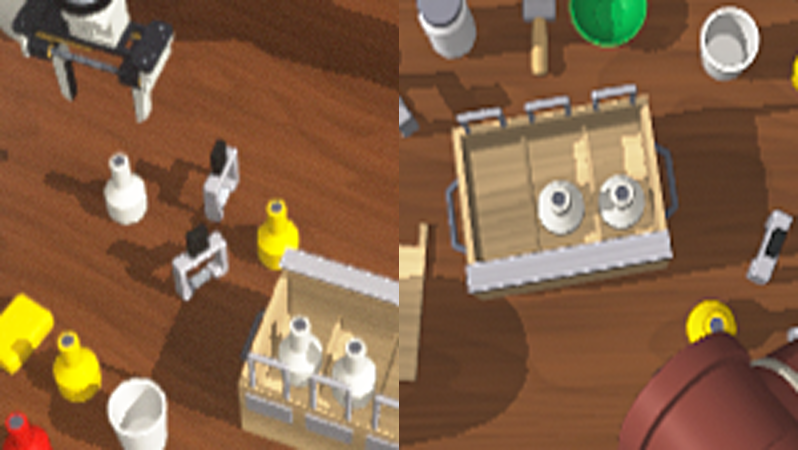

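```bash
python3 -m jog '[[0.4,-0.3,5,0,0,0,-1],[0.4,-0.3,10,0,0,0,-1],[0.4,-0.3,11.8,0,0,0,-0.3],[0.4,-0.3,11.8,0,0,0,0.9],[0.4,-0.3,11.8,0,0,0,0.9],[0.4,-0.3,11.8,0,0,0,0.9],[0.4,-0.3,11.8,0,0,0,0.9],[0.4,-0.3,11.8,0,0,0,0.9],[0.4,-0.3,11.8,0,0,0,0.9],[0.4,-0.3,11.8,0,0,0,0.9]]' 20;  python3 -m jog '[[0,0,0,0,0,0,0.9],[0,0,0,0,0,0,0.9],[0,0,0,0,0,0,0.9],[0,0,0,0,0,0,0.9],[0,0,0,0,0,0,0.9]]' 20; python3 -c "
from h import *
print(cur()[0]);plan(case([-.005,.074,.225]),CY-np.pi/2)
c=snap('scene','s12.png')
a=cv2.imread('pics/s12.png')
f=lambda i,x,y:cv2.resize(i[y:y+80,x:x+100],None,fx=6,fy=6,interpolation=2)
cv2.imwrite('pics/v12.png',f(a,145,90)); print(proj(c,cur()[0]))"
```

```text
t: 15.15
position: [0.4324, -0.3783, 0.081]
tool_rot: [3.141, -0.0, 0.125]
wrist_force: [-0.2, -0.0, -0.6]
finger_gap: 0.364
t: 15.65
position: [0.4323, -0.3786, 0.0808]
tool_rot: [3.141, -0.0, 0.125]
wrist_force: [-0.4, -0.3, 0.6]
finger_gap: 0.28
[ 0.43231201 -0.37859109  0.08083092]
shift cm [ 14.81 -46.45 -14.45] turn [ 0.001 -0.    -0.   ] dist cm 50.8
[194.65615644 136.3218756 ]
```

View pics/v12.png

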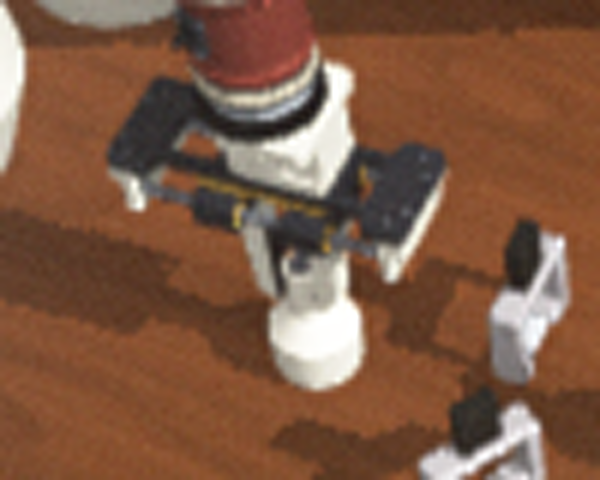

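```bash
python3 -m jog '[[0,0,-5,0,0,0,0.9],[0,0,-10,0,0,0,0.9],[0,-3,-14,0,0,0,0.9],[14.8,-46.4,-14.4,0,0,0,0.9],[14.8,-46.4,-14.4,0,0,0,0.9],[14.8,-46.4,-14.4,0,0,0,0.9],[14.8,-46.4,-14.4,0,0,0,0.9],[14.8,-46.4,-14.4,0,0,0,0.9],[14.8,-46.4,-14.4,0,0,0,0.9],[14.8,-46.4,-14.4,0,0,0,0.9]]' 20; python3 -c "
from h import *
plan(case([-.005,.074,.225]),CY-np.pi/2)"
```

```text
t: 16.7
position: [0.4985, -0.003, 0.2232]
tool_rot: [-3.14, 0.002, 0.125]
wrist_force: [1.2, 0.0, -1.6]
finger_gap: 0.277
shift cm [  3.57 -10.01  -0.17] turn [-0.001  0.002  0.   ] dist cm 10.6
```

```bash
python3 -m jog '[[3.4,-10,0,0,0,0,0.9],[3.4,-10,0,0,0,0,0.9],[3.4,-10,0,0,0,0,0.9],[3.4,-10,0,0,0,0,0.9],[3.4,-10,0,0,0,0,0.9],[3.4,-10,4,0,0,0,0.9],[3.4,-10,7,0,0,0,0.9],[3.4,-10,7,0,0,0,0.9],[3.4,-10,7,0,0,0,0.9]]' 20; python3 -c "
from h import *
plan(case([-.005,.074,.094]),CY-np.pi/2)
c=snap('scene','s13.png')
a=cv2.imread('pics/s13.png')
f=lambda i,x,y:cv2.resize(i[y:y+80,x:x+100],None,fx=6,fy=6,interpolation=2)
cv2.imwrite('pics/v13.png',f(a,240,150)); print(proj(c,cur()[0]))"
```

```text
t: 17.6
position: [0.5208, 0.0956, 0.1543]
tool_rot: [3.141, 0.0, 0.121]
wrist_force: [0.3, 0.2, -1.1]
finger_gap: 0.274
shift cm [ 0.13 -0.51  6.03] turn [ 0.001  0.    -0.004] dist cm 6.1
[303.64869311 191.95718903]
```

View pics/v13.png

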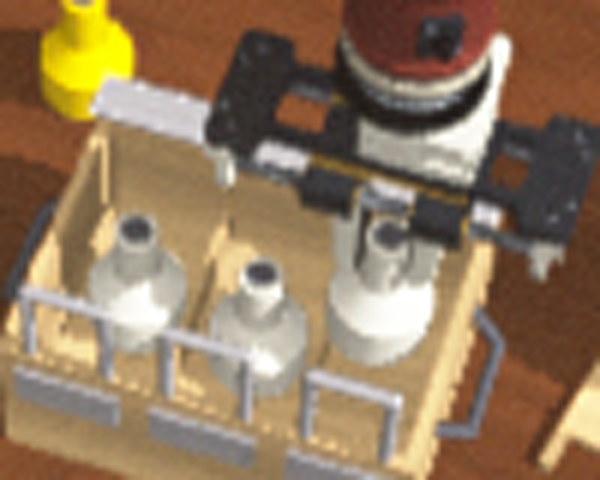

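```bash
python3 -m jog '[[0.1,-0.4,0,0,0,0,0.9],[0.1,-0.4,2,0,0,0,0.9],[0.1,-0.4,4,0,0,0,0.9],[0.1,-0.4,6,0,0,0,0.9],[0.1,-0.4,6,0,0,0,0.9],[0.1,-0.4,6,0,0,0,0.9]]' 20; python3 -c "
from h import *
plan(case([-.005,.074,.091]),CY-np.pi/2)
c=snap('scene','s14.png')
a=cv2.imread('pics/s14.png')
f=lambda i,x,y:cv2.resize(i[y:y+80,x:x+100],None,fx=6,fy=6,interpolation=2)
cv2.imwrite('pics/v14.png',f(a,240,150))"
```

```text
t: 18.25
position: [0.522, 0.1019, 0.0948]
tool_rot: [3.142, -0.002, 0.125]
wrist_force: [1.1, -0.1, -1.0]
finger_gap: 0.278
shift cm [-0.08  0.1   0.38] turn [ 0.    -0.002 -0.   ] dist cm 0.4
```

View pics/v14.png

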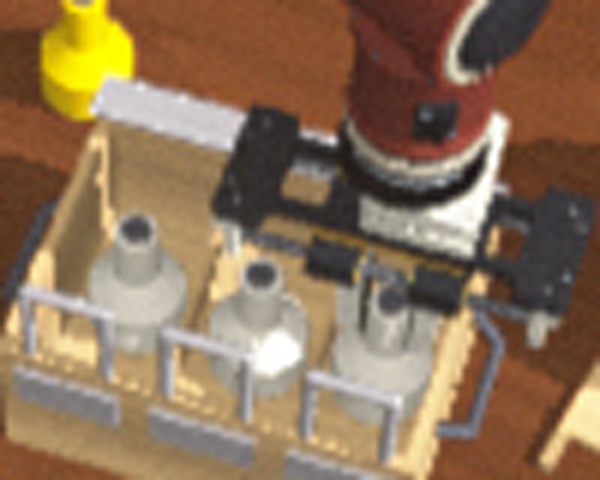

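Release gently, lift and head toward the lid.

```bash
python3 -m jog '[[0,0,0.4,0,0,0,0.9],[0,0,0.4,0,0,0,0.2],[0,0,0.4,0,0,0,0.2],[0,0,0.4,0,0,0,0.2],[0,0,0.4,0,0,0,0.2],[0,0,-3,0,0,0,0.2],[0,0,-6,0,0,0,0.2],[0,0,-10,0,0,0,0],[0,0,-12.5,0,0,0,-0.2]]' 20; python3 -c "
from h import *
s=arm.read_state();print(np.round(s['q'],2))
for ph in (-.083,-.083-np.pi):plan([.4425,.324,.2],ph)"
```

```text
t: 19.2
position: [0.522, 0.1016, 0.2213]
tool_rot: [-3.142, -0.003, 0.124]
wrist_force: [2.1, 0.5, -0.4]
finger_gap: 0.525
[-0.75  0.55  0.8   1.8  -0.46  0.99 -1.2 ]
shift cm [ -5.13 -23.05   2.12] turn [ 0.002 -0.003 -1.363] dist cm 23.7
shift cm [ -5.13 -23.05   2.12] turn [-0.003 -0.002  1.778] dist cm 23.7
```

```bash
python3 -m jog '[[-5,-23,0,0,0,-1.363,-0.2],[-5,-23,0,0,0,-1.363,-0.2],[-5,-23,0,0,0,-1.363,-0.2],[-5,-23,0,0,0,-1.363,-0.2],[-5,-23,0,0,0,-1.363,-0.2],[-5,-23,0,0,0,-1.363,-0.2],[-5,-23,0,0,0,-1.363,-0.2],[-5,-23,0,0,0,-1.363,-0.2],[-5,-23,0,0,0,-1.363,-0.2],[-5,-23,0,0,0,-1.363,-0.2]]' 20; python3 -c "
from h import *
s=arm.read_state();print(np.round(s['q'],2))
plan([.4425,.324,.12],-.083)
c=snap('scene','s15.png');d=snap('top','t15.png')
a=cv2.imread('pics/s15.png');b=cv2.imread('pics/t15.png')
f=lambda i,x,y:cv2.resize(i[y:y+150,x:x+200],None,fx=2,fy=3,interpolation=2)
cv2.imwrite('pics/v15.png',np.hstack([f(a,230,150),f(b,90,150)]))"
```

```text
t: 20.2
position: [0.4428, 0.3236, 0.2188]
tool_rot: [-3.141, -0.0, 1.488]
wrist_force: [-0.2, -0.4, -0.0]
finger_gap: 0.598
[-0.95  0.5   0.42  1.75 -0.24  0.95 -0.51]
shift cm [ 0.03 -0.03  9.88] turn [-0. -0.  0.] dist cm 9.9
```

View pics/v15.png

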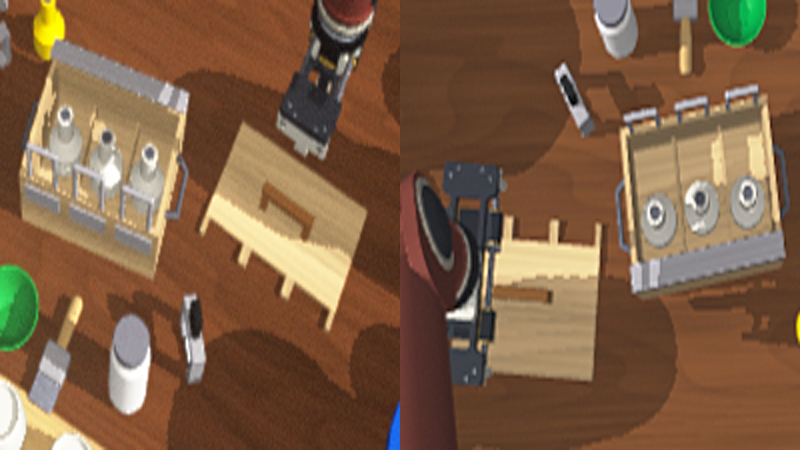

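```bash
python3 -m jog '[[0,0,5,0,0,0,-0.2],[0,0,10,0,0,0,-0.2],[0,0,15,0,0,0,-0.2],[0,0,18.2,0,0,0,-0.2],[0,0,18.2,0,0,0,-0.2],[0,0,18.2,0,0,0,-0.2]]' 45; python3 -c "
from h import *
print(cur()[0],cur()[2]['wrist_force']);c=snap('scene','s16.png')
a=cv2.imread('pics/s16.png')
f=lambda i,x,y:cv2.resize(i[y:y+80,x:x+100],None,fx=6,fy=6,interpolation=2)
cv2.imwrite('pics/v16.png',f(a,325,170))"
```

```text
t: 20.9
position: [0.4434, 0.3238, 0.037]
tool_rot: [3.141, 0.001, 1.486]
wrist_force: [0.5, 0.7, 0.5]
finger_gap: 0.602
[0.44342795 0.32381418 0.03701975] [0.53192796 0.72761771 0.50503032]
```

View pics/v16.png

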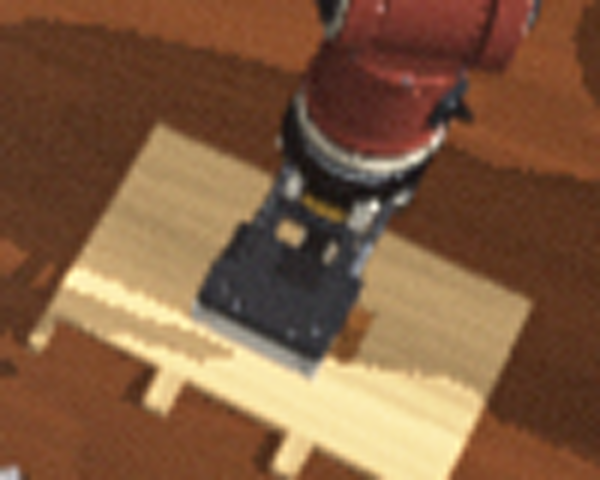

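```bash
python3 -m jog '[[0,0,0,0,0,0,0.95],[0,0,0,0,0,0,0.95],[0,0,0,0,0,0,0.95],[0,0,0,0,0,0,0.95],[0,0,0,0,0,0,0.95],[0,0,0,0,0,0,0.95],[0,0,0,0,0,0,0.95],[0,0,0,0,0,0,0.95],[0,0,0,0,0,0,0.95],[0,0,0,0,0,0,0.95]]' 45;  python3 -m jog '[[0,0,0,0,0,0,0.95],[0,0,0,0,0,0,0.95],[0,0,0,0,0,0,0.95],[0,0,-4,0,0,0,0.95],[0,0,-8,0,0,0,0.95],[0,0,-12,0,0,0,0.95],[0,0,-16,0,0,0,0.95],[0,0,-18,0,0,0,0.95],[0,0,-18,0,0,0,0.95]]' 45;python3 -c "
from h import *
c=snap('scene','s17.png');d=snap('top','t17.png')
a=cv2.imread('pics/s17.png');b=cv2.imread('pics/t17.png')
f=lambda i,x,y:cv2.resize(i[y:y+150,x:x+130],None,fx=3,fy=3,interpolation=2)
cv2.imwrite('pics/v17.png',np.hstack([f(a,310,120),f(b,90,150)]))"
```

```text
t: 21.95
position: [0.4433, 0.3239, 0.0368]
tool_rot: [3.141, -0.0, 1.488]
wrist_force: [0.7, -0.4, 2.0]
finger_gap: 0.149
t: 22.85
position: [0.4432, 0.3243, 0.2182]
tool_rot: [3.14, -0.002, 1.488]
wrist_force: [0.2, -0.0, -5.0]
finger_gap: 0.147
```

View pics/v17.png

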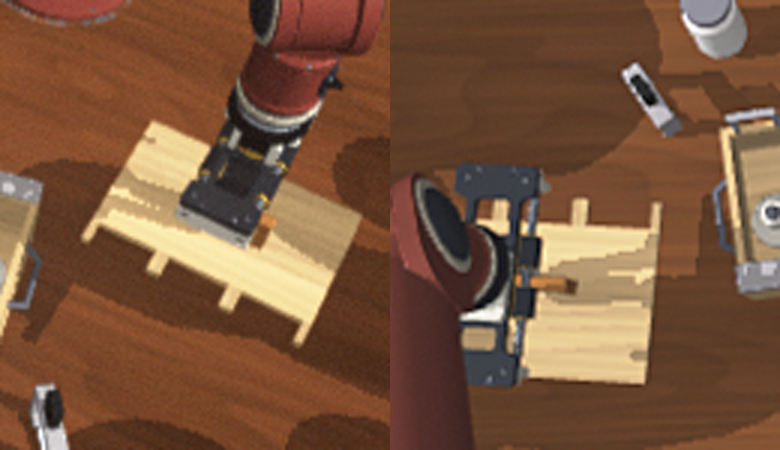

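Run:
```python
from h import *
c=camera('scene');d=camera('top');p,r,s=cur()
# lid frame: x=tool y, z up ; y = z cross x
X=r.apply([0,1,0]);Z=-r.apply([0,0,1]);Y=np.cross(Z,X)
O=p+ Z*(.005-.042)   # lid origin underside
print('O',O.round(4),'yaw',np.arctan2(X[1],X[0]))
for nm,cam,k in [('scene',c,[(153,122),(362,217),(300,347),(88,240)]),('top',d,[(645-390,384),(658-390,203)])]:
    for u in k:
        x0,y0=(310,120) if nm=='scene' else (90,150)
        q=onz(cam,x0+(u[0]+.5)/3-.5,y0+(u[1]+.5)/3-.5,O[2]+.008)-O
        print(nm,(q@X*1000).round(1),(q@Y*1000).round(1))
```

```text
O [0.4407 0.3229 0.1769] yaw -0.0826671376170407
scene -86.5 -112.4
scene -86.6 123.0
scene 88.6 123.3
scene 85.6 -106.1
top -85.8 -117.0
top 88.9 -113.2
```

```bash
cat >> h.py <<'E'
DY=.0035
def lidtgt(Tx,Tz,a,Ty=0.):
    Rc=R.from_euler('z',CY)
    Rl=Rc*R.from_euler('y',-a)
    p=case([Tx,Ty,Tz])+Rl.apply([.0865,-DY,.037])
    m=Rl.as_matrix(); Rt=R.from_matrix(np.c_[m[:,1],m[:,0],-m[:,2]])
    return p,Rt
def lidplan(Tx,Tz,a,Ty=0.):
    p,Rt=lidtgt(Tx,Tz,a,Ty); plan(p,Rt=Rt); return p
def lidnow():
    p,r,s=cur(); m=r.as_matrix(); Rl=R.from_matrix(np.c_[m[:,1],m[:,0],-m[:,2]])
    T=p-Rl.apply([.0865,-DY,.037]); q=R.from_euler('z',-CY).apply(T-CO)
    e=(R.from_euler('z',-CY)*Rl).as_euler('zyx')
    print('tuck edge in case mm',(q*1000).round(1),'yaw,tilt,roll',e.round(3),'F',np.round(s['wrist_force'],1))
E
python3 -c "
from h import *
lidnow();print(lidplan(-.018,.19,.45)); print(np.round(cur()[2]['q'],2))"
```

```text
tuck edge in case mm [-141.4  325.6  177.3] yaw,tilt,roll [-0.208  0.006 -0.003] F [-0.8 -0.4 -5.6]
shift cm [-28.07  16.21  -4.67] turn [-0.454  0.05  -0.203] dist cm 32.8
[0.57948961 0.02998743 0.26094106]
[-0.95  0.5   0.43  1.76 -0.25  0.94 -0.5 ]
```

```bash
python3 -m jog '[[0,0,-4.7,-0.454,0.05,-0.203,0.95],[0,0,-4.7,-0.454,0.05,-0.203,0.95],[0,0,-4.7,-0.454,0.05,-0.203,0.95],[0,0,-4.7,-0.454,0.05,-0.203,0.95],[-4,3,-4.7,-0.454,0.05,-0.203,0.95],[-8,6,-4.7,-0.454,0.05,-0.203,0.95],[-12,8.5,-4.7,-0.454,0.05,-0.203,0.95],[-16,11,-4.7,-0.454,0.05,-0.203,0.95],[-20,13,-4.7,-0.454,0.05,-0.203,0.95],[-24,15,-4.7,-0.454,0.05,-0.203,0.95]]' 45;python3 -c "
from h import *
lidnow();print(lidplan(-.018,.19,.45)); print(np.round(cur()[2]['q'],2))
c=snap('scene','s18.png');d=snap('top','t18.png')
a=cv2.imread('pics/s18.png');b=cv2.imread('pics/t18.png')
f=lambda i,x,y:cv2.resize(i[y:y+170,x:x+160],None,fx=2.5,fy=3,interpolation=2)
cv2.imwrite('pics/v18.png',np.hstack([f(a,235,90),f(b,150,130)]))"
```

```text
t: 24.05
position: [0.5706, 0.0703, 0.2604]
tool_rot: [2.694, -0.003, 1.695]
wrist_force: [0.1, 0.7, -4.9]
finger_gap: 0.147
tuck edge in case mm [-22.   41.3 189.6] yaw,tilt,roll [-0.001 -0.448  0.002] F [ 0.1  0.7 -4.9]
shift cm [-4.11  0.37  0.11] turn [-0.002 -0.002 -0.002] dist cm 4.1
[0.57948961 0.02998743 0.26094106]
[-0.36  0.31  0.24  2.   -0.18  0.4   0.13]
```

View pics/v18.png

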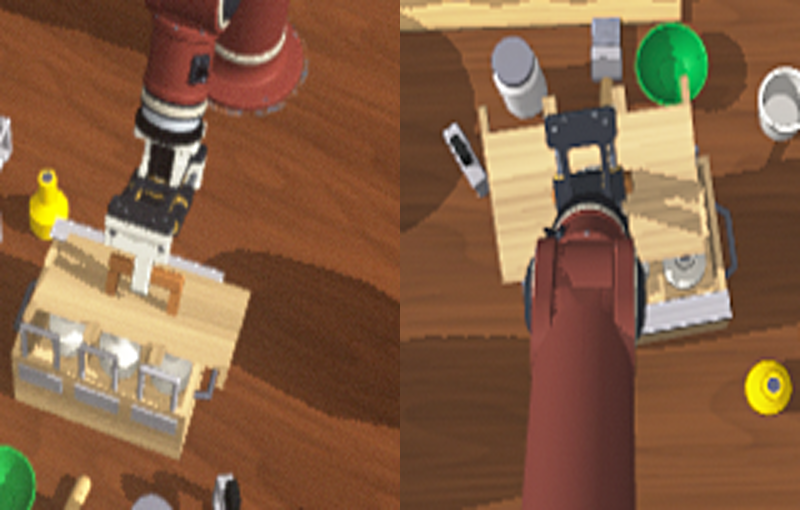

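```bash
python3 -m jog '[[-4.1,0.3,0,0,0,0,0.95],[-4.1,0.3,0,0,0,0,0.95],[-4.1,0.3,0,0,0,0,0.95],[-4.1,0.3,0,0,0,0,0.95],[-4.1,0.3,0,0,0,0,0.95]]' 45;python3 -c "
from h import *
lidnow();print(lidplan(-.018,.132,.45))
c=snap('scene','s19.png');d=snap('top','t19.png')
a=cv2.imread('pics/s19.png');b=cv2.imread('pics/t19.png')
f=lambda i,x,y:cv2.resize(i[y:y+120,x:x+100],None,fx=4,fy=4,interpolation=2)
cv2.imwrite('pics/v19.png',np.hstack([f(a,230,150),f(b,195,135)]))"
```

```text
t: 24.65
position: [0.5792, 0.0339, 0.2637]
tool_rot: [2.689, -0.003, 1.698]
wrist_force: [0.1, -0.5, -4.3]
finger_gap: 0.146
tuck edge in case mm [-17.6   4.  192.5] yaw,tilt,roll [ 0.003 -0.453  0.005] F [ 0.1 -0.5 -4.3]
shift cm [-0.42 -2.68  5.45] turn [ 0.003 -0.004  0.001] dist cm 6.1
[0.57948961 0.02998743 0.20294106]
```

View pics/v19.png

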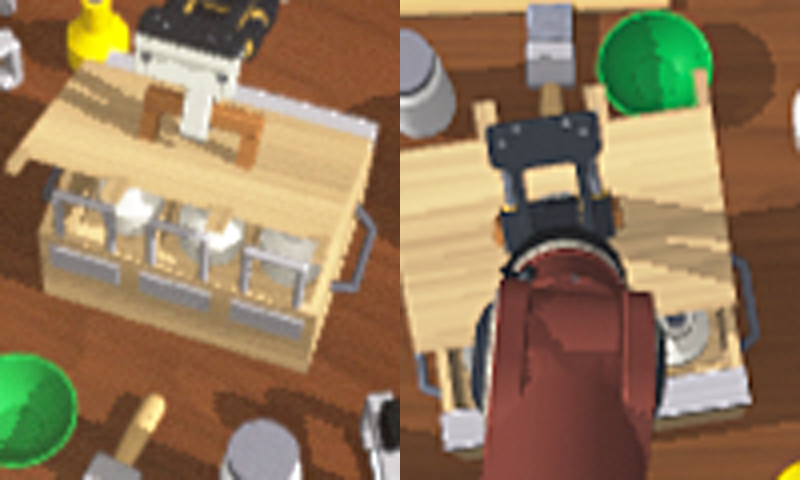

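```bash
python3 - <<'E'
from h import *
d=camera('top');c=camera('scene')
for y in(.118,-.118):
    print('lip',y,proj(d,case([-.08,y,.129])).round(1),proj(c,case([-.08,y,.129])).round(1),' lip front',proj(c,case([-.06,y,.129])).round(1))
Rc=R.from_euler('z',CY);p,r,s=cur();m=r.as_matrix();Rl=R.from_matrix(np.c_[m[:,1],m[:,0],-m[:,2]])
o=p-Rl.apply([0,0,.037])
for q in [(-.0865,.118,.008),(-.0865,-.118,.008),(.0865,-.118,.008),(.0865,.118,.008)]:
    for dy in (0,.0035,.007): print(q,dy,proj(d,o+Rl.apply(np.array(q)+[0,dy,0])).round(1),proj(c,o+Rl.apply(np.array(q)+[0,dy,0])).round(1))
for i in(-1,0,1): print('eye',proj(d,case([.084,i*.078,.165])).round(1),proj(c,case([.084,i*.078,.165])).round(1))
E
python3 -c "
import cv2
a=cv2.imread('pics/s19.png');b=cv2.imread('pics/t19.png')
cv2.imwrite('pics/z1.png',cv2.resize(b[190:250,190:290],None,fx=8,fy=8,interpolation=1))
cv2.imwrite('pics/z2.png',cv2.resize(a[150:225,225:325],None,fx=8,fy=8,interpolation=1))"
```

```text
lip 0.118 [204.5 244.8] [323.7 182.4]  lip front [322.1 187.2]
lip -0.118 [280.8 233.2] [256.7 163.3]  lip front [254.6 167.8]
(-0.0865, 0.118, 0.008) 0 [198.7 222.6] [321.1 184.5]
(-0.0865, 0.118, 0.008) 0.0035 [197.5 222.8] [322.2 184.8]
(-0.0865, 0.118, 0.008) 0.007 [196.3 223. ] [323.3 185.1]
(-0.0865, -0.118, 0.008) 0 [279.  210.4] [249.7 164.2]
(-0.0865, -0.118, 0.008) 0.0035 [277.8 210.6] [250.7 164.5]
(-0.0865, -0.118, 0.008) 0.007 [276.6 210.8] [251.7 164.8]
(0.0865, -0.118, 0.008) 0 [271.5 151.9] [229.6 189.7]
(0.0865, -0.118, 0.008) 0.0035 [270.2 152.1] [230.7 190.1]
(0.0865, -0.118, 0.008) 0.007 [269.  152.3] [231.9 190.4]
(0.0865, 0.118, 0.008) 0 [187.8 164.3] [309.  213.4]
(0.0865, 0.118, 0.008) 0.0035 [186.6 164.5] [310.2 213.8]
(0.0865, 0.118, 0.008) 0.007 [185.3 164.7] [311.4 214.1]
eye [259.8 180.9] [250.4 199.8]
eye [234.5 184.6] [274.  206.9]
eye [209.1 188.4] [298.2 214.2]
```

View pics/z1.png

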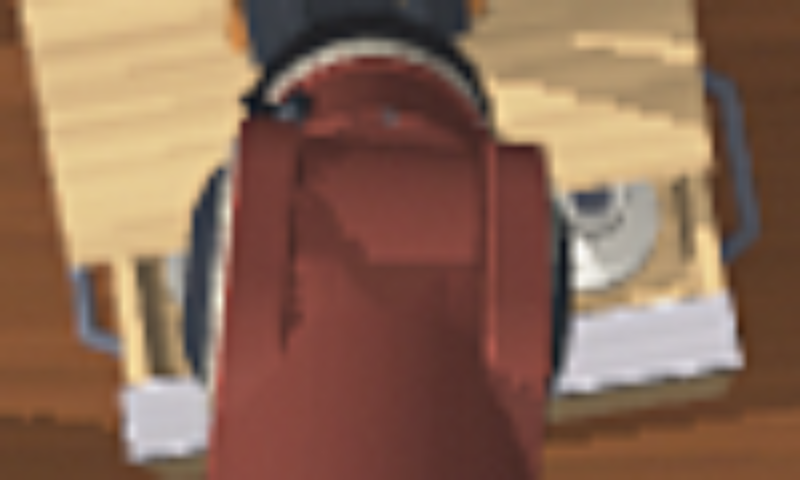

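View pics/z2.png

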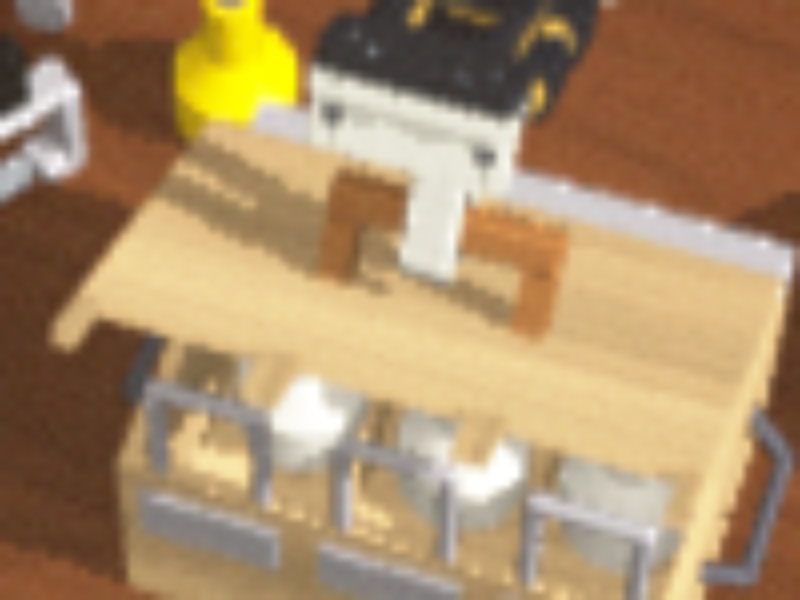

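```bash
python3 -m jog '[[-0.3,-0.9,1.8,0,0,0,0.95],[-0.3,-1.8,3.6,0,0,0,0.95],[-0.3,-2.7,5.4,0,0,0,0.95],[-0.3,-2.7,5.4,0,0,0,0.95],[-0.3,-2.7,5.4,0,0,0,0.95],[-0.3,-2.7,5.4,0,0,0,0.95]]' 45;python3 -c "
from h import *
lidnow();print(lidplan(-.018,.132,.45));print(lidplan(-.072,.106,.45))
c=snap('scene','s20.png')
a=cv2.imread('pics/s20.png')
f=lambda i,x,y:cv2.resize(i[y:y+85,x:x+110],None,fx=7,fy=7,interpolation=2)
cv2.imwrite('pics/v20.png',f(a,225,150))"
```

```text
t: 25.45
position: [0.5814, 0.0291, 0.2061]
tool_rot: [2.682, -0.002, 1.695]
wrist_force: [-0.7, -0.4, -4.6]
finger_gap: 0.145
tuck edge in case mm [-15.5  -0.9 134.6] yaw,tilt,roll [-0.001 -0.459  0.002] F [-0.7 -0.4 -4.6]
shift cm [ 0.11 -0.3   0.21] turn [ 0.009 -0.002 -0.002] dist cm 0.4
[0.57948961 0.02998743 0.20294106]
shift cm [ 0.1  -6.3   0.14] turn [ 0.009 -0.002 -0.002] dist cm 6.3
[0.52591093 0.023255   0.17694106]
```

View pics/v20.png

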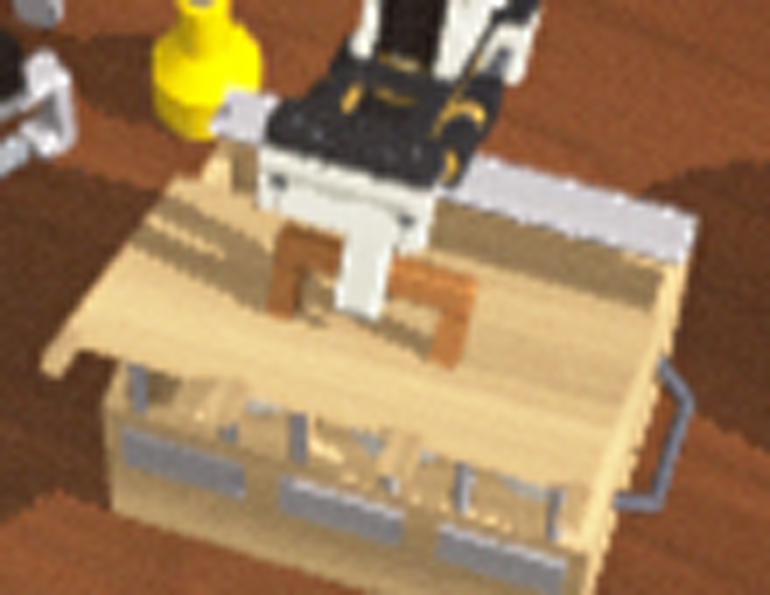

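```bash
python3 -m jog '[[0.1,-0.8,0.2,0.009,0,0,0.95],[0.1,-1.6,0.2,0.009,0,0,0.95],[0.1,-2.4,0.2,0.009,0,0,0.95],[0.1,-3.2,0.2,0.009,0,0,0.95],[0.1,-4,0.2,0.009,0,0,0.95],[0.1,-4,0.2,0.009,0,0,0.95]]' 45;python3 -c "
from h import *
lidnow();print(lidplan(-.072,.106,.45))
c=snap('scene','s21.png')
a=cv2.imread('pics/s21.png')
f=lambda i,x,y:cv2.resize(i[y:y+85,x:x+110],None,fx=7,fy=7,interpolation=2)
cv2.imwrite('pics/v21.png',f(a,225,150))"
```

```text
t: 26.1
position: [0.5432, 0.0254, 0.1841]
tool_rot: [2.698, -0.003, 1.695]
wrist_force: [-0.2, 0.1, -5.9]
finger_gap: 0.147
tuck edge in case mm [-55.1   0.3 113.5] yaw,tilt,roll [-0.001 -0.443  0.003] F [-0.2  0.1 -5.9]
shift cm [-0.   -1.87 -0.1 ] turn [-0.007 -0.003 -0.002] dist cm 1.9
[0.52591093 0.023255   0.17694106]
```

View pics/v21.png

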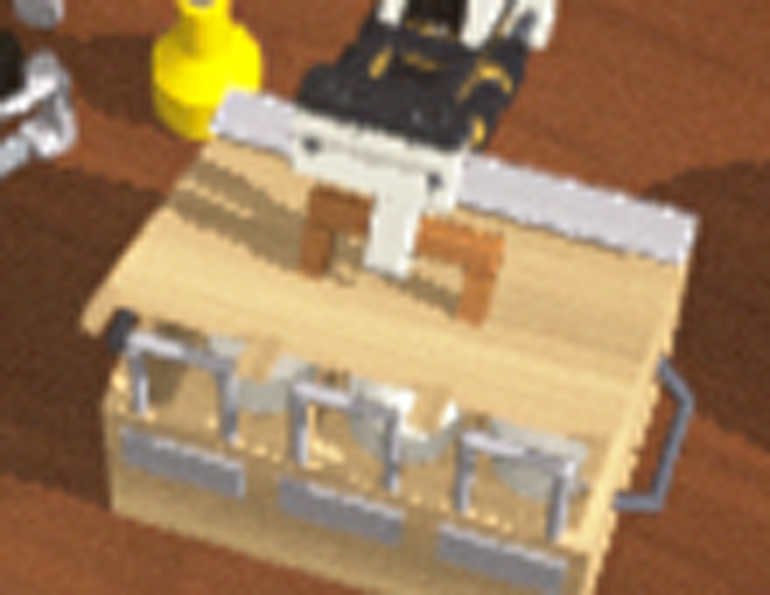

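```bash
python3 -m jog '[[0,-0.7,-0.05,0,0,0,0.95],[0,-1.4,-0.1,0,0,0,0.95],[0,-2,-0.1,0,0,0,0.95],[0,-2,-0.1,0,0,0,0.95],[0,-2,-0.1,0,0,0,0.95]]' 45;python3 -c "
from h import *
lidnow();print(lidplan(-.073,.105,.45))
for a in (.3,.15,.0): lidplan(-.074,.1045,a)
c=snap('scene','s22.png')
a=cv2.imread('pics/s22.png')
f=lambda i,x,y:cv2.resize(i[y:y+85,x:x+110],None,fx=7,fy=7,interpolation=2)
cv2.imwrite('pics/v22.png',f(a,225,150))"
```

```text
t: 26.65
position: [0.5271, 0.0233, 0.1774]
tool_rot: [2.694, -0.003, 1.695]
wrist_force: [-0.2, 0.0, -4.2]
finger_gap: 0.143
tuck edge in case mm [-71.    0.2 106.7] yaw,tilt,roll [-0.001 -0.447  0.002] F [-0.2  0.  -4.2]
shift cm [ 0.01 -0.26  0.04] turn [-0.003 -0.002 -0.002] dist cm 0.3
[0.52491874 0.02313032 0.17594106]
shift cm [0.   0.09 1.38] turn [ 0.147 -0.002 -0.002] dist cm 1.4
shift cm [0.   0.34 2.76] turn [ 0.297 -0.002 -0.002] dist cm 2.8
shift cm [-0.    0.39  4.17] turn [ 0.447 -0.002 -0.002] dist cm 4.2
```

View pics/v22.png

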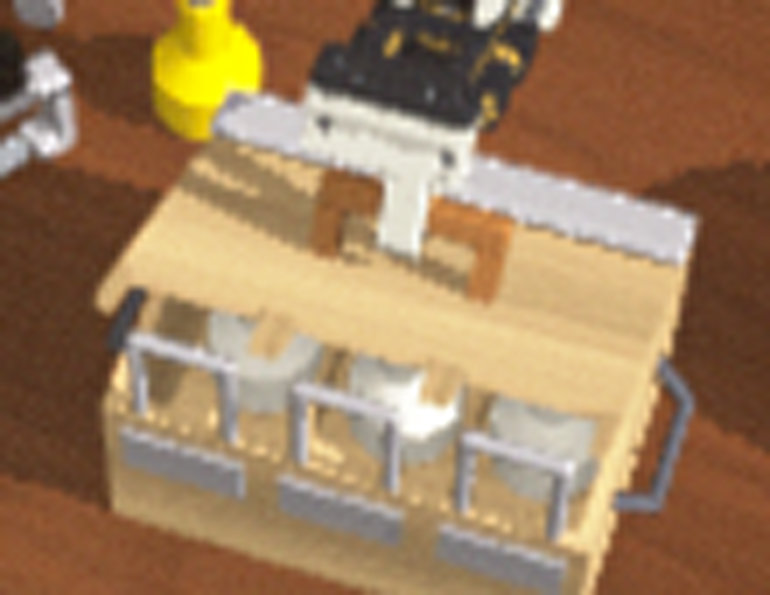

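```bash
python3 -m jog '[[0,0,0.5,0.05,0,0,0.95],[0,0.05,0.9,0.1,0,0,0.95],[0,0.1,1.35,0.147,0,0,0.95],[0,0.17,1.8,0.197,0,0,0.95],[0,0.25,2.25,0.247,0,0,0.95],[0,0.34,2.7,0.297,0,0,0.95],[0,0.34,2.7,0.297,0,0,0.95]]' 45;python3 -c "
from h import *
lidnow();
for a in (.15,.08,.0): lidplan(-.074,.1045,a)
c=snap('scene','s23.png')
a=cv2.imread('pics/s23.png')
f=lambda i,x,y:cv2.resize(i[y:y+85,x:x+110],None,fx=7,fy=7,interpolation=2)
cv2.imwrite('pics/v23.png',f(a,225,150))"
```

```text
t: 27.4
position: [0.5445, 0.0261, 0.1547]
tool_rot: [2.988, -0.002, 1.696]
wrist_force: [0.4, 0.3, -5.9]
finger_gap: 0.147
tuck edge in case mm [-71.2   0.5 104.8] yaw,tilt,roll [ 0.001 -0.154  0.002] F [ 0.4  0.3 -5.9]
shift cm [-0.05 -0.26  0.03] turn [ 0.004 -0.002  0.   ] dist cm 0.3
shift cm [-0.05 -0.03  0.64] turn [ 0.074 -0.002  0.   ] dist cm 0.6
shift cm [-0.05  0.19  1.36] turn [ 0.154 -0.002  0.001] dist cm 1.4
```

View pics/v23.png

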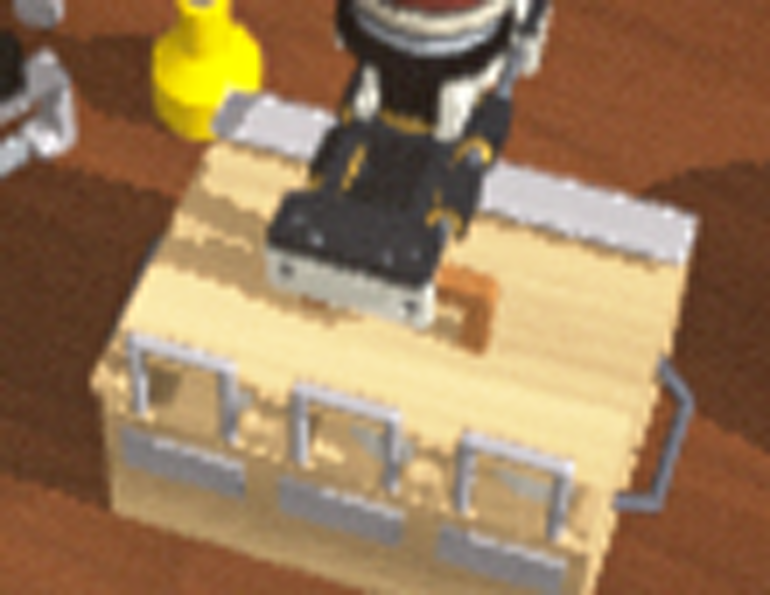

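```bash
python3 -m jog '[[0,-0.2,0,0,0,0,0.95],[0,-0.1,0.4,0.05,0,0,0.95],[0,0,0.8,0.1,0,0,0.95],[0,0.15,1.2,0.14,0,0,0.95],[0,0.19,1.4,0.154,0,0,0.95],[0,0.19,1.4,0.154,0,0,0.95]]' 45;python3 -c "
from h import *
lidnow();
for a in (.0,): lidplan(-.074,.1040,a)
c=snap('scene','s24.png')
a=cv2.imread('pics/s24.png')
f=lambda i,x,y:cv2.resize(i[y:y+85,x:x+110],None,fx=7,fy=7,interpolation=2)
cv2.imwrite('pics/v24.png',f(a,225,150))"
```

```text
t: 28.05
position: [0.546, 0.0259, 0.1412]
tool_rot: [-3.14, -0.003, 1.695]
wrist_force: [1.0, 0.9, -5.6]
finger_gap: 0.149
tuck edge in case mm [-76.5   0.2 104.4] yaw,tilt,roll [-0.001  0.002  0.003] F [ 1.   0.9 -5.6]
shift cm [-0.01  0.24  0.02] turn [-0.002 -0.003 -0.001] dist cm 0.2
```

View pics/v24.png

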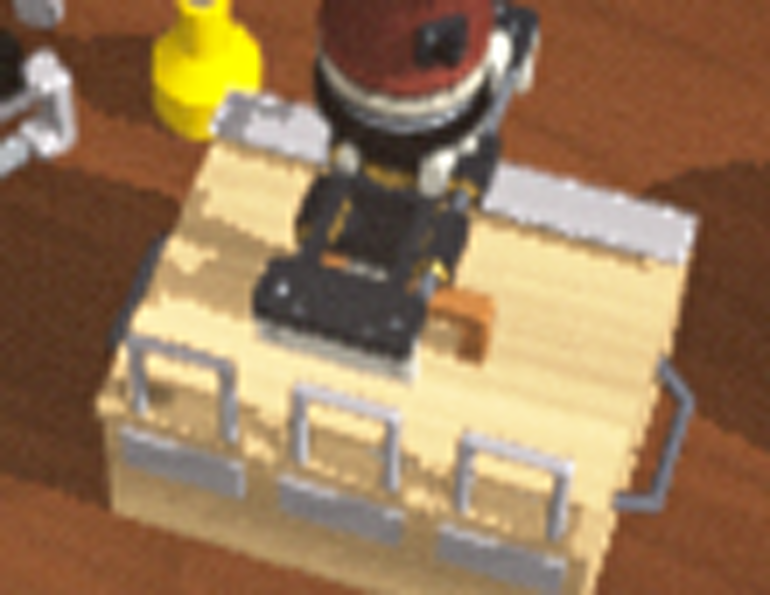

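```bash
python3 -m jog '[[0,0.1,0.1,0,0,0,0.95],[0,0.1,0.2,0,0,0,0.95],[0,0.1,0.2,0,0,0,0.95]]' 45;python3 -c "
from h import *
lidnow()"
```

```text
t: 28.4
position: [0.5456, 0.0258, 0.1409]
tool_rot: [-3.138, -0.004, 1.695]
wrist_force: [-4.3, 0.4, 6.8]
finger_gap: 0.147
tuck edge in case mm [-77.    0.2 104.3] yaw,tilt,roll [-0.001  0.004  0.004] F [-4.3  0.4  6.8]
```

Contact with the rim (+6.8 N). Release and rise.

```bash
python3 -m jog '[[0,0,0,0,0,0,0],[0,0,0,0,0,0,0],[0,0,0,0,0,0,0],[0,0,0,0,0,0,0],[0,0,0,0,0,0,0],[0,0,0,0,0,0,0],[0,0,-4,0,0,0,0],[0,0,-8,0,0,0,0],[0,0,-12,0,0,0,0],[0,0,-14,0,0,0,0]]' 45;python3 -c "
from h import *
print(np.round(cur()[2]['q'],2))
plan([.659,.2412,.2],.53+np.pi/2);plan([.659,.2412,.2],.53-np.pi/2)"
```

```text
t: 29.4
position: [0.5486, 0.0254, 0.2826]
tool_rot: [3.14, -0.002, 1.695]
wrist_force: [-0.3, 0.1, -0.2]
finger_gap: 0.499
[-0.28  0.42  0.29  1.65 -0.14  1.09  0.18]
shift cm [20.03 13.61  8.33] turn [ 0.004  0.    -1.977] dist cm 25.6
shift cm [20.03 13.61  8.33] turn [ 0.    -0.003  1.165] dist cm 25.6
```

Run:
```python
from h import *
c=snap('top','t25.png');s=snap('scene','s25.png')
a=cv2.imread('pics/t25.png');b=cv2.imread('pics/s25.png')
L=[(a,303,215),(a,318,252),(a,158,163),(b,210,152),(b,220,125),(b,310,243)]
r=[cv2.resize(im[y:y+34,x:x+30],None,fx=8.6,fy=8.6,interpolation=1) for im,x,y in L]
g=np.vstack([np.hstack(r[:3]),np.hstack(r[3:])]);print(g.shape,r[0].shape);cv2.imwrite('pics/hk2.png',g)
f=lambda i,x,y:cv2.resize(i[y:y+110,x:x+110],None,fx=3.6,fy=3.6,interpolation=2)
cv2.imwrite('pics/v25.png',np.hstack([f(b,230,150),f(a,190,150)]))
```

```text
(584, 774, 3) (292, 258, 3)
```

View pics/hk2.png

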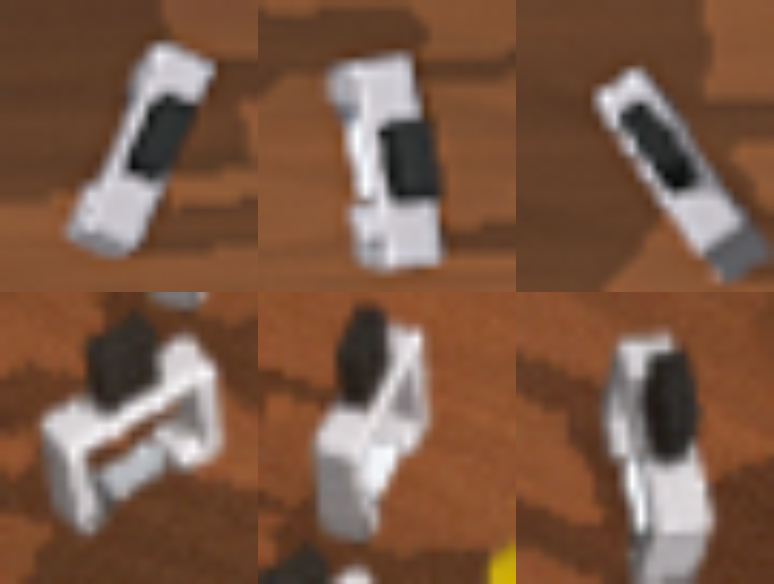

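View pics/v25.png

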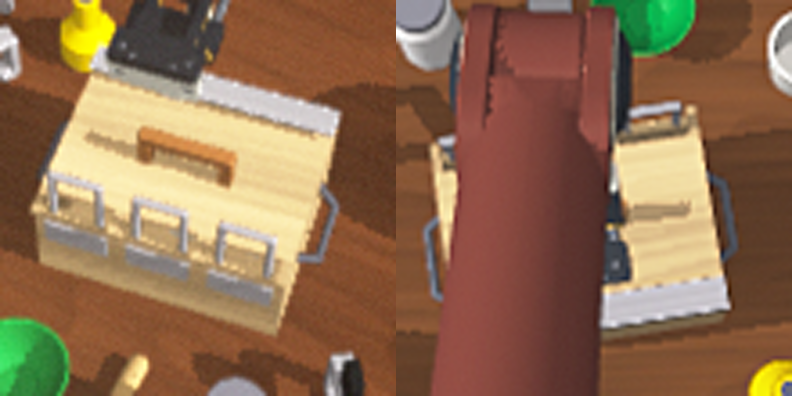

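Run:
```python
from h import *
c=camera('top');s=camera('scene')
def P(cam,off,panel,u): 
    k=8.6; return onz(cam,off[0]+(u[0]-panel[0]+.5)/k-.5,off[1]+(u[1]-panel[1]+.5)/k-.5,.062)
for nm,off,pan,pts in [('A',(303,215),(0,0),[(132,240),(215,70)]),('B',(318,252),(258,0),[(440,262),(412,58)]),('C',(158,163),(516,0),[(703,258),(595,95)]),('C2',(158,163),(516,0),[(740,228),(635,68)])]:
    a,b=[P(c,off,pan,u) for u in pts]; d=b-a; print(nm,a.round(4),b.round(4),np.linalg.norm(d).round(4),'yaw',np.arctan2(d[1],d[0]).round(3))
a,b,e,f=[P(s,(310,243),(516,292),u) for u in [(655,530),(710,520),(622,338),(670,335)]]
print('Cscene',[x.round(4) for x in(a,b,e,f)])
a,b,e=[P(s,(210,152),(0,292),u) for u in [(45,415),(185,335),(215,365)]]
print('Ascene',[x.round(4) for x in(a,b,e)])
a,b,e=[P(s,(220,125),(258,292),u) for u in [(318,428),(370,440),(395,325)]]
print('Bscene',[x.round(4) for x in(a,b,e)])
```

```text
A [ 0.4446 -0.2211  0.062 ] [ 0.5077 -0.2558  0.062 ] 0.072 yaw -0.503
B [ 0.3186 -0.2799  0.062 ] [ 0.3928 -0.2743  0.062 ] 0.0745 yaw 0.076
C [0.6206 0.2267 0.062 ] [0.6862 0.2692 0.062 ] 0.0782 yaw 0.575
C2 [0.6319 0.2126 0.062 ] [0.6965 0.2539 0.062 ] 0.0766 yaw 0.569
Cscene [array([0.6957, 0.255 , 0.062 ]), array([0.6833, 0.2712, 0.062 ]), array([0.6312, 0.2154, 0.062 ]), array([0.6221, 0.2308, 0.062 ])]
Ascene [array([ 0.5049, -0.2521,  0.062 ]), array([ 0.4422, -0.2202,  0.062 ]), array([ 0.4503, -0.2012,  0.062 ])]
Bscene [array([ 0.3835, -0.2724,  0.062 ]), array([ 0.3792, -0.2489,  0.062 ]), array([ 0.317 , -0.2708,  0.062 ])]
```

```bash
python3 -m jog '[[20,13.6,5,0,0,1.165,0],[20,13.6,5,0,0,1.165,0],[20,13.6,5,0,0,1.165,0],[20,13.6,5,0,0,1.165,0],[20,13.6,5,0,0,1.165,0],[20,13.6,5,0,0,1.165,0],[20,13.6,5,0,0,1.165,0],[20,13.6,5,0,0,1.165,0],[20,13.6,5,0,0,1.165,0],[20,13.6,5,0,0,1.165,0]]' 30;python3 -c "
from h import *
print(np.round(cur()[2]['q'],2))
plan([.6588,.2415,.13],.572-np.pi/2)"
```

```text
t: 30.6
position: [0.6563, 0.241, 0.227]
tool_rot: [-3.137, 0.006, 0.532]
wrist_force: [-0.6, 0.2, -0.7]
finger_gap: 0.501
[-0.65  0.76  0.55  1.27 -0.4   1.23 -1.13]
shift cm [0.3  0.13 9.7 ] turn [-0.005  0.006 -0.04 ] dist cm 9.7
```

```bash
python3 -m jog '[[0.2,0.1,5,0,0,-0.04,0],[0.2,0.1,9.7,0,0,-0.04,0],[0.2,0.1,9.7,0,0,-0.04,0],[0.2,0.1,9.7,0,0,-0.04,0]]' 30;python3 -c "
from h import *
plan([.6588,.2415,.082],.572-np.pi/2)
c=snap('scene','s26.png');d=snap('top','t26.png')
a=cv2.imread('pics/s26.png');b=cv2.imread('pics/t26.png')
f=lambda i,x,y:cv2.resize(i[y:y+80,x:x+70],None,fx=5.5,fy=6,interpolation=2)
cv2.imwrite('pics/v26.png',np.hstack([f(a,290,210),f(b,140,140)]))"
```

```text
t: 31.0
position: [0.6587, 0.2413, 0.1318]
tool_rot: [-3.137, 0.004, 0.571]
wrist_force: [1.0, -0.3, 0.5]
finger_gap: 0.499
shift cm [0.04 0.01 4.98] turn [-0.005  0.004 -0.001] dist cm 5.0
```

View pics/v26.png

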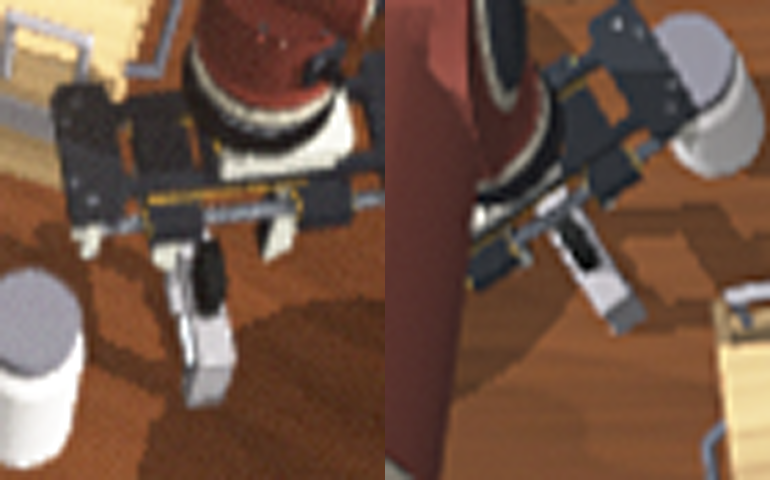

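```bash
python3 -m jog '[[0,0,2.5,0.004,-0.004,0,0],[0,0,5,0.004,-0.004,0,0],[0,0,5,0.004,-0.004,0,0],[0,0,5,0,0,0,0.95],[0,0,5,0,0,0,0.95],[0,0,5,0,0,0,0.95],[0,0,5,0,0,0,0.95],[0,0,5,0,0,0,0.95],[0,0,5,0,0,0,0.95],[0,0,5,0,0,0,0.95]]' 30; python3 -c "
from h import *
plan([.6588,.2415,.082],.572-np.pi/2)
c=snap('scene','s27.png');d=snap('top','t27.png')
a=cv2.imread('pics/s27.png');b=cv2.imread('pics/t27.png')
f=lambda i,x,y:cv2.resize(i[y:y+80,x:x+70],None,fx=5.5,fy=6,interpolation=2)
cv2.imwrite('pics/v27.png',np.hstack([f(a,290,210),f(b,140,140)]))"
```

```text
t: 32.1
position: [0.6591, 0.2417, 0.0829]
tool_rot: [-3.138, 0.001, 0.57]
wrist_force: [-0.8, 0.0, 3.9]
finger_gap: 0.149
shift cm [-0.04 -0.01  0.09] turn [-0.004  0.001 -0.002] dist cm 0.1
```

View pics/v27.png

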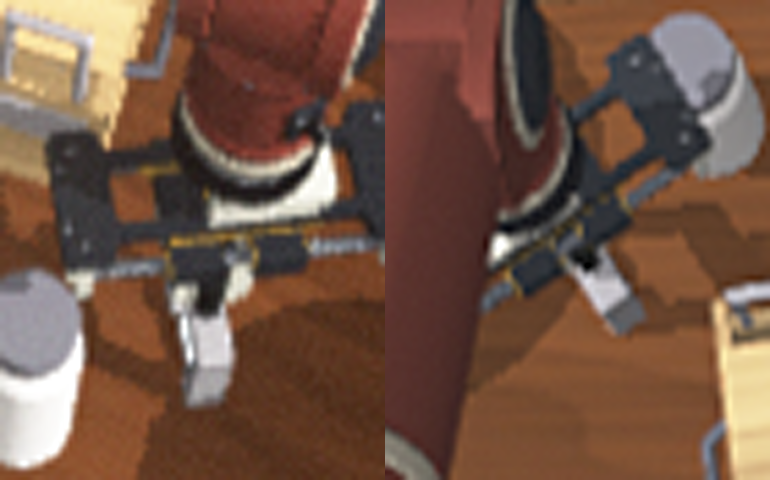

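```bash
python3 -m jog '[[0,0,-4,0,0,0,0.95],[0,0,-8,0,0,0,0.95],[0,0,-12,0,0,0,0.95],[0,0,-16,0,0,0,0.95],[0,0,-20,0,0,0,0.95],[0,0,-20,0,0,0,0.95],[0,0,-20,0,0,0,0.95]]' 30; python3 -c "
from h import *
plan(case([.084,.078,.275]),CY-np.pi/2)"
```

```text
t: 32.9
position: [0.6592, 0.241, 0.2814]
tool_rot: [-3.137, 0.003, 0.57]
wrist_force: [-0.5, -0.1, -2.9]
finger_gap: 0.154
shift cm [-10.96   7.85   0.63] turn [-0.004  0.004  0.445] dist cm 13.5
```

```bash
python3 -m jog '[[-3,2,0,0,0,0.12,0.95],[-6,4,0,0,0,0.25,0.95],[-9,6,0,0,0,0.35,0.95],[-11,7.9,0.5,-0.004,0.004,0.445,0.95],[-11,7.9,0.5,-0.004,0.004,0.445,0.95],[-11,7.9,0.5,-0.004,0.004,0.445,0.95],[-11,7.9,0.5,-0.004,0.004,0.445,0.95]]' 30; python3 -c "
from h import *
plan(case([.084,.078,.23]),CY-np.pi/2)
c=snap('scene','s28.png');d=snap('top','t28.png')
a=cv2.imread('pics/s28.png');b=cv2.imread('pics/t28.png')
f=lambda i,x,y:cv2.resize(i[y:y+80,x:x+70],None,fx=5.5,fy=6,interpolation=2)
cv2.imwrite('pics/v28.png',np.hstack([f(a,265,170),f(b,180,140)]))"
```

```text
t: 33.6
position: [0.609, 0.1174, 0.2751]
tool_rot: [-3.141, 0.002, 0.128]
wrist_force: [0.3, 0.4, -2.6]
finger_gap: 0.145
shift cm [0.01 0.16 4.51] turn [-0.001  0.002  0.003] dist cm 4.5
```

View pics/v28.png

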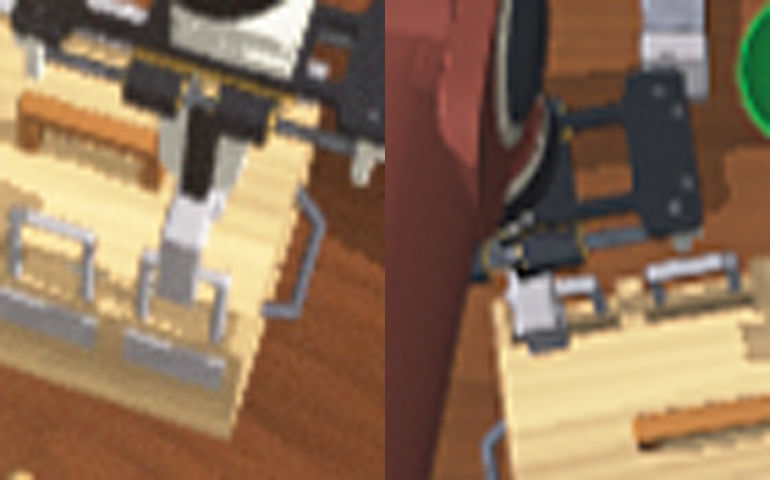

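```bash
python3 -m jog '[[0,0.1,1.0,0,0,0,0.95],[0,0.1,1.8,0,0,0,0.95],[0,0.1,1.8,0,0,0,0.95],[0,0.1,1.8,0,0,0,0.95]]' 30; python3 -c "
from h import *
plan(case([.084,.078,.2]),CY-np.pi/2)
c=snap('scene','s29.png');d=snap('top','t29.png')
a=cv2.imread('pics/s29.png');b=cv2.imread('pics/t29.png')
f=lambda i,x,y:cv2.resize(i[y:y+60,x:x+50],None,fx=8,fy=8,interpolation=2)
cv2.imwrite('pics/v29.png',np.hstack([f(a,275,180),f(b,195,160)]))"
```

```text
t: 34.1
position: [0.6094, 0.1144, 0.2583]
tool_rot: [3.141, 0.0, 0.125]
wrist_force: [-0.0, 0.4, -2.0]
finger_gap: 0.151
shift cm [-0.   -0.15  5.83] turn [0. 0. 0.] dist cm 5.8
```

View pics/v29.png

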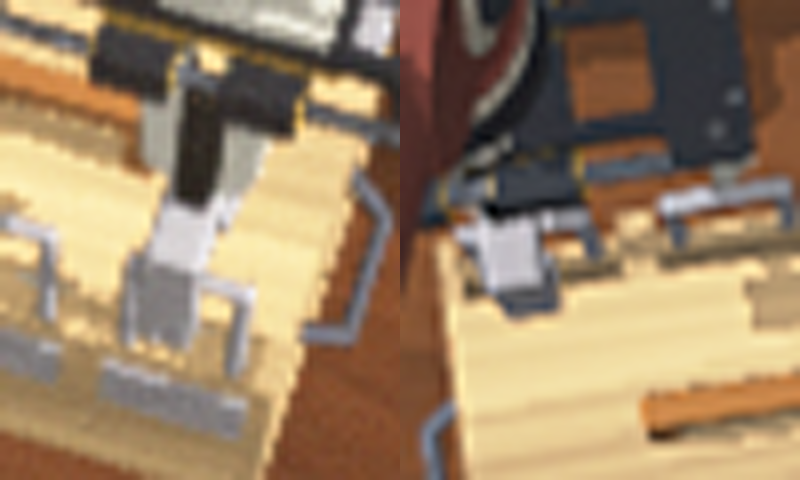

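```bash
python3 -m jog '[[0,-0.1,1,0,0,0,0.95],[0,-0.1,2,0,0,0,0.95],[0,-0.1,3,0,0,0,0.95],[0,-0.1,4,0,0,0,0.95],[0,-0.1,4,0,0,0,0.95]]' 30; python3 -c "
from h import *
print(cur()[2]['wrist_force']);plan(case([.084,.078,.2]),CY-np.pi/2)
c=snap('scene','s30.png');d=snap('top','t30.png')
a=cv2.imread('pics/s30.png');b=cv2.imread('pics/t30.png')
f=lambda i,x,y:cv2.resize(i[y:y+60,x:x+50],None,fx=8,fy=8,interpolation=2)
cv2.imwrite('pics/v30.png',np.hstack([f(a,275,180),f(b,195,160)]))"
```

```text
t: 34.7
position: [0.6104, 0.1154, 0.2174]
tool_rot: [3.141, -0.002, 0.125]
wrist_force: [4.6, 0.6, 0.0]
finger_gap: 0.147
[4.64501496e+00 6.27654451e-01 4.29047127e-03]
shift cm [-0.12 -0.06  1.74] turn [ 0.001 -0.002 -0.   ] dist cm 1.7
```

View pics/v30.png

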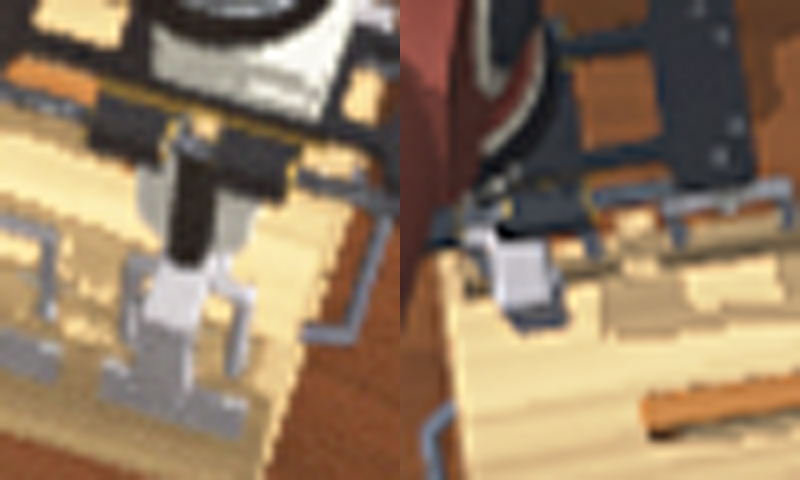

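```bash
python3 -m jog '[[0,0,0.6,0,0,0,0.95],[0,0,1.2,0,0,0,0.95],[0,0,1.7,0,0,0,0.95],[0,0,1.9,0,0,0,0.95],[0,0,1.9,0,0,0,0.95]]' 30; python3 -c "
from h import *
print(cur()[2]['wrist_force']);plan(case([.084,.078,.2]),CY-np.pi/2)"
```

```text
t: 35.3
position: [0.6071, 0.1153, 0.1997]
tool_rot: [-3.14, 0.005, 0.125]
wrist_force: [-3.3, -0.2, 3.4]
finger_gap: 0.151
[-3.30490115 -0.22284804  3.41410047]
shift cm [ 0.22 -0.03 -0.03] turn [-0.001  0.005 -0.   ] dist cm 0.2
```

```bash
python3 -m jog '[[0,0,0.15,0,0,0,0.95],[0,0,0.3,0,0,0,0.95],[0,0,0.3,0,0,0,0.95]]' 30; python3 -m jog '[[0,0,-0.3,0,0,0,0.95],[0,0,-0.6,0,0,0,0.95],[0,0,-0.6,0,0,0,0.95],[0,0,-0.6,0,0,0,0.95]]' 30;python3 -c "
from h import *
c=snap('scene','s31.png');d=snap('top','t31.png')
a=cv2.imread('pics/s31.png');b=cv2.imread('pics/t31.png')
f=lambda i,x,y:cv2.resize(i[y:y+60,x:x+50],None,fx=8,fy=8,interpolation=2)
cv2.imwrite('pics/v31.png',np.hstack([f(a,275,180),f(b,195,160)]))"
```

```text
t: 35.6
position: [0.6072, 0.1152, 0.1995]
tool_rot: [-3.139, 0.004, 0.125]
wrist_force: [-7.8, 1.3, 15.9]
finger_gap: 0.148
t: 36.0
position: [0.6091, 0.1153, 0.202]
tool_rot: [3.141, 0.001, 0.125]
wrist_force: [0.1, 0.1, -2.2]
finger_gap: 0.148
```

View pics/v31.png

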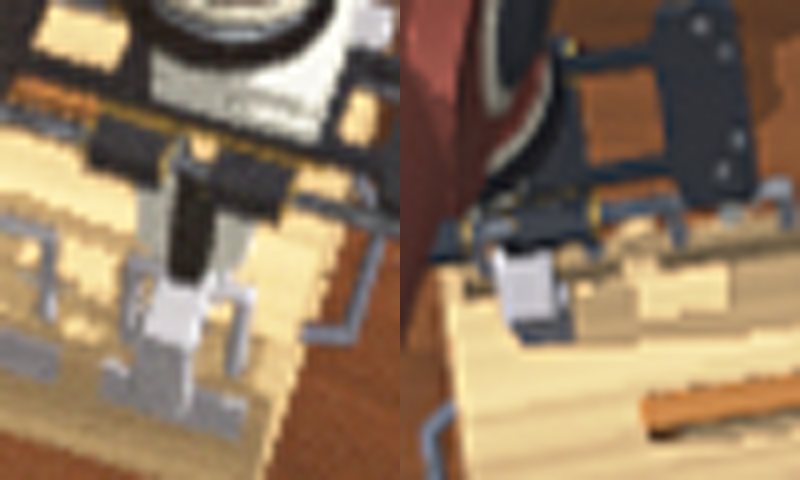

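```bash
python3 -m jog '[[0,0,0,0,0,0,0.3],[0,0,0,0,0,0,0.3],[0,0,0,0,0,0,0.3],[0,0,0,0,0,0,0.3],[0,0,-3,0,0,0,0.2],[0,0,-6,0,0,0,0],[0,0,-9,0,0,0,0]]' 30;python3 -c "
from h import *
c=snap('scene','s32.png');d=snap('top','t32.png')
a=cv2.imread('pics/s32.png');b=cv2.imread('pics/t32.png')
f=lambda i,x,y:cv2.resize(i[y:y+60,x:x+50],None,fx=8,fy=8,interpolation=2)
cv2.imwrite('pics/v32.png',np.hstack([f(a,275,180),f(b,195,160)]))
ph=-.487-np.pi/2; plan([.480,-.2285,.28],ph)
print(np.round(cur()[2]['q'],2))"
```

```text
t: 36.8
position: [0.6094, 0.1152, 0.2939]
tool_rot: [3.141, -0.0, 0.125]
wrist_force: [1.2, -1.0, 0.8]
finger_gap: 0.486
shift cm [-17.39  32.39   1.62] turn [-0.003 -0.01   0.612] dist cm 36.8
[-0.62  0.59  0.7   1.43 -0.39  1.25 -1.32]
```

View pics/v32.png

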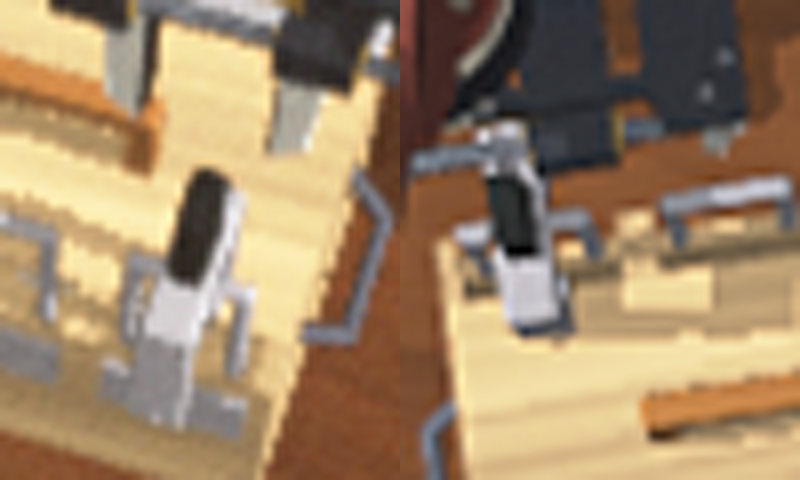

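```bash
python3 -m jog '[[-17.4,32.4,1,0,0,0.612,0],[-17.4,32.4,1,0,0,0.612,0],[-17.4,32.4,1,0,0,0.612,0],[-17.4,32.4,1,0,0,0.612,0],[-17.4,32.4,1,0,0,0.612,0],[-17.4,32.4,1,0,0,0.612,0],[-17.4,32.4,1,0,0,0.612,0],[-17.4,32.4,1,0,0,0.612,0],[-17.4,32.4,5,0,0,0.612,0],[-17.4,32.4,10,0,0,0.612,0]]' 30;python3 -c "
from h import *
plan([.480,-.2285,.13],-.487-np.pi/2)
print(np.round(cur()[2]['q'],2))"
```

```text
t: 37.9
position: [0.4782, -0.2299, 0.1934]
tool_rot: [-3.141, -0.007, -0.489]
wrist_force: [2.5, 0.0, 0.6]
finger_gap: 0.503
shift cm [ 0.05 -0.21  6.34] turn [-0.001 -0.007 -0.002] dist cm 6.3
[-0.11  0.59  0.81  1.84 -0.52  0.93 -1.12]
```

```bash
python3 -m jog '[[0,-0.1,4,0,0,0,0],[0,-0.1,6,0,0,0,0],[0,-0.1,6,0,0,0,0],[0,-0.1,6,0,0,0,0]]' 30;python3 -c "
from h import *
plan([.480,-.2285,.082],-.487-np.pi/2)
c=snap('scene','s33.png');d=snap('top','t33.png')
a=cv2.imread('pics/s33.png');b=cv2.imread('pics/t33.png')
f=lambda i,x,y:cv2.resize(i[y:y+80,x:x+70],None,fx=5.5,fy=6,interpolation=2)
cv2.imwrite('pics/v33.png',np.hstack([f(a,190,115),f(b,290,195)]))"
```

```text
t: 38.3
position: [0.4779, -0.2274, 0.1331]
tool_rot: [3.141, -0.001, -0.487]
wrist_force: [0.2, 0.5, 0.1]
finger_gap: 0.503
shift cm [ 0.23 -0.01  5.11] turn [ 0.    -0.001 -0.   ] dist cm 5.1
```

View pics/v33.png

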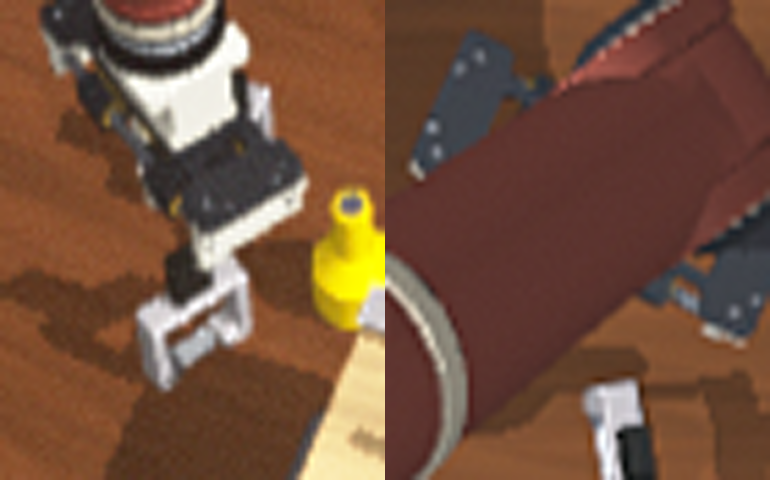

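```bash
python3 -m jog '[[0.2,0,2.5,0,0,0,0],[0.2,0,5.1,0,0,0,0],[0.2,0,5.1,0,0,0,0],[0.2,0,5.1,0,0,0,0.95],[0.2,0,5.1,0,0,0,0.95],[0.2,0,5.1,0,0,0,0.95],[0.2,0,5.1,0,0,0,0.95],[0.2,0,5.1,0,0,0,0.95],[0.2,0,5.1,0,0,0,0.95],[0.2,0,5.1,0,0,0,0.95]]' 30; python3 -c "
from h import *
print(cur()[0])
c=snap('scene','s34.png')
a=cv2.imread('pics/s34.png')
f=lambda i,x,y:cv2.resize(i[y:y+80,x:x+70],None,fx=6,fy=6,interpolation=2)
cv2.imwrite('pics/v34.png',f(a,190,115))"
```

```text
t: 39.4
position: [0.48, -0.2282, 0.0825]
tool_rot: [-3.141, -0.002, -0.487]
wrist_force: [-0.7, 0.8, 5.5]
finger_gap: 0.146
[ 0.47997413 -0.22822696  0.08251328]
```

View pics/v34.png

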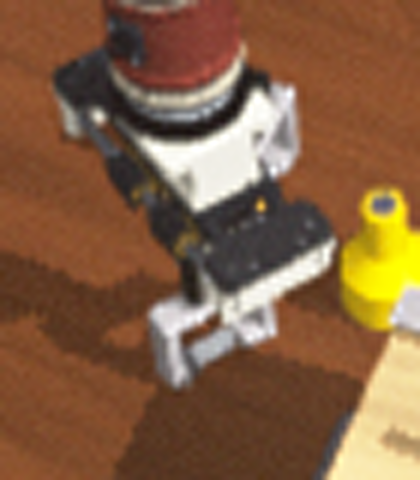

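```bash
python3 -m jog '[[0,0,-4,0,0,0,0.95],[0,0,-8,0,0,0,0.95],[0,0,-12,0,0,0,0.95],[0,0,-16,0,0,0,0.95],[0,0,-20,0,0,0,0.95],[0,0,-20,0,0,0,0.95],[0,0,-20,0,0,0,0.95]]' 30; python3 -c "
from h import *
plan(case([.084,-.078,.275]),CY-np.pi/2)"
```

```text
t: 40.15
position: [0.4792, -0.2275, 0.2816]
tool_rot: [-3.141, -0.0, -0.487]
wrist_force: [-0.6, 0.0, -2.0]
finger_gap: 0.145
shift cm [  4.39 -23.66   0.68] turn [-0.001 -0.001 -0.612] dist cm 24.1
```

```bash
python3 -m jog '[[1,-4,0,0,0,-0.12,0.95],[2,-9,0,0,0,-0.25,0.95],[3,-14,0,0,0,-0.38,0.95],[4,-19,0,0,0,-0.5,0.95],[4.4,-23.6,0.5,0,0,-0.612,0.95],[4.4,-23.6,0.5,0,0,-0.612,0.95],[4.4,-23.6,0.5,0,0,-0.612,0.95],[4.4,-23.6,0.5,0,0,-0.612,0.95],[4.4,-23.6,0.5,0,0,-0.612,0.95]]' 30; python3 -c "
from h import *
plan(case([.084,-.078,.255]),CY-np.pi/2)"
```

```text
t: 41.05
position: [0.6277, -0.0421, 0.2764]
tool_rot: [3.141, 0.001, 0.121]
wrist_force: [0.3, 0.6, -1.4]
finger_gap: 0.145
shift cm [ 0.14 -0.31  2.14] turn [ 0.001  0.001 -0.004] dist cm 2.2
```

```bash
python3 -m jog '[[0.1,-0.2,1,0,0,0,0.95],[0.1,-0.2,1.9,0,0,0,0.95],[0.1,-0.2,1.9,0,0,0,0.95],[0.1,-0.2,1.9,0,0,0,0.95]]' 30; python3 -c "
from h import *
plan(case([.084,-.078,.2]),CY-np.pi/2)
c=snap('scene','s35.png');d=snap('top','t35.png')
a=cv2.imread('pics/s35.png');b=cv2.imread('pics/t35.png')
f=lambda i,x,y:cv2.resize(i[y:y+60,x:x+50],None,fx=8,fy=8,interpolation=2)
cv2.imwrite('pics/v35.png',np.hstack([f(a,228,165),f(b,245,150)]))"
```

```text
t: 41.45
position: [0.6293, -0.0378, 0.2573]
tool_rot: [-3.142, 0.0, 0.125]
wrist_force: [0.2, -0.5, -1.5]
finger_gap: 0.148
shift cm [-0.07  0.1   5.73] turn [-0.  0. -0.] dist cm 5.7
```

View pics/v35.png

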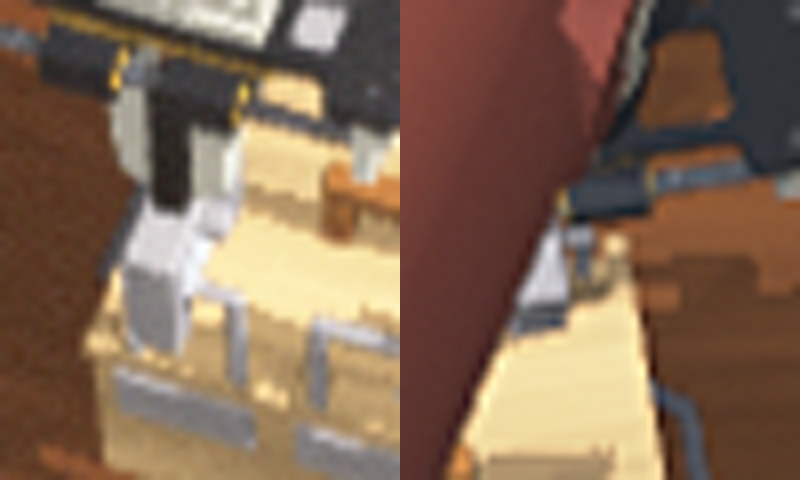

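```bash
python3 -m jog '[[0,0,1,0,0,0,0.95],[0,0,2,0,0,0,0.95],[0,0,3,0,0,0,0.95],[0,0,4,0,0,0,0.95],[0,0,4,0,0,0,0.95]]' 30; python3 -c "
from h import *
plan(case([.084,-.078,.2]),CY-np.pi/2)"
```

```text
t: 42.05
position: [0.6304, -0.0375, 0.2163]
tool_rot: [3.141, -0.002, 0.125]
wrist_force: [4.8, -0.3, -1.6]
finger_gap: 0.148
shift cm [-0.2   0.12  1.63] turn [ 0.001 -0.002  0.   ] dist cm 1.6
```

```bash
python3 -m jog '[[0,0.1,0.6,0,0,0,0.95],[0,0.1,1.2,0,0,0,0.95],[0,0.1,1.7,0,0,0,0.95],[0,0.1,2.1,0,0,0,0.95],[0,0.1,2.1,0,0,0,0.95]]' 30; python3 -m jog '[[0,0,-0.2,0,0,0,0.95],[0,0,-0.5,0,0,0,0.95],[0,0,-0.5,0,0,0,0.95]]' 30
```

```text
t: 42.55
position: [0.6278, -0.0388, 0.1993]
tool_rot: [-3.139, 0.003, 0.125]
wrist_force: [-5.2, 1.7, 13.1]
finger_gap: 0.15
t: 42.85
position: [0.6293, -0.0388, 0.2014]
tool_rot: [3.142, 0.001, 0.125]
wrist_force: [0.2, 0.9, -1.3]
finger_gap: 0.149
```

Bottomed at the same height (0.1993); release.

```bash
python3 -m jog '[[0,0,0,0,0,0,0.3],[0,0,0,0,0,0,0.3],[0,0,0,0,0,0,0.3],[0,0,0,0,0,0,0.3],[0,0,-3,0,0,0,0.2],[0,0,-6,0,0,0,0],[0,0,-9,0,0,0,0]]' 30;python3 -c "
from h import *
plan([.355,-.2657,.25],.08-np.pi/2)
print(np.round(cur()[2]['q'],2))
c=snap('top','t36.png');s=snap('scene','s36.png')
b=cv2.imread('pics/s36.png');a=cv2.imread('pics/t36.png')
cv2.imwrite('pics/v36.png',np.hstack([cv2.resize(b[120:240,220:320],None,fx=4,fy=4),cv2.resize(a[250:290,315:350],None,fx=10,fy=12)]))
"
```

```text
t: 43.55
position: [0.6295, -0.0389, 0.2929]
tool_rot: [3.141, -0.0, 0.125]
wrist_force: [0.5, 0.1, 0.0]
finger_gap: 0.49
shift cm [-30.06  19.08   4.29] turn [ 0.    -0.     0.045] dist cm 35.9
[-0.35  0.61  0.69  1.41 -0.39  1.26 -1.08]
```

View pics/v36.png

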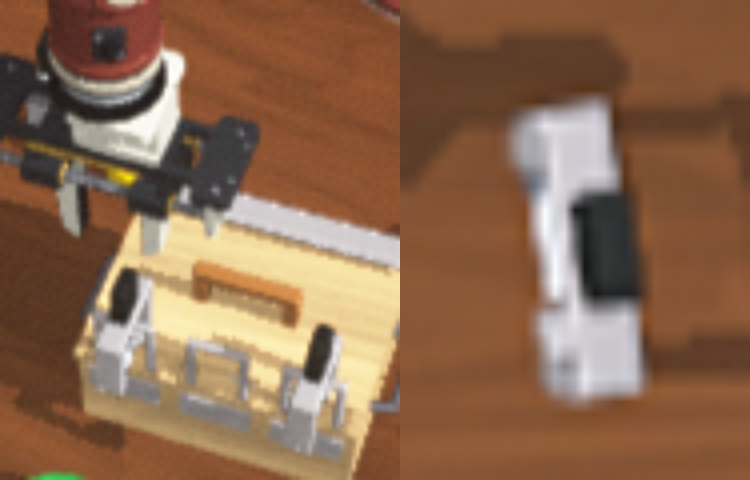

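```bash
python3 -m jog '[[-30,19.1,1,0,0,0.037,0],[-30,19.1,1,0,0,0.037,0],[-30,19.1,1,0,0,0.037,0],[-30,19.1,1,0,0,0.037,0],[-30,19.1,2,0,0,0.037,0],[-30,19.1,4,0,0,0.037,0],[-30,19.1,6,0,0,0.037,0],[-30,19.1,8,0,0,0.037,0],[-30,19.1,12,0,0,0.037,0],[-30,19.1,14,0,0,0.037,0]]' 30;python3 -c "
from h import *
plan([.355,-.2657,.13],.088-np.pi/2)
print(np.round(cur()[2]['q'],2))"
```

```text
t: 44.65
position: [0.3539, -0.265, 0.1492]
tool_rot: [-3.139, 0.003, 0.086]
wrist_force: [0.5, 0.4, 0.3]
finger_gap: 0.5
shift cm [0.11 0.08 1.92] turn [-0.003  0.003 -0.002] dist cm 1.9
[ 0.14  0.49  0.65  2.11 -0.47  0.68 -0.38]
```

```bash
python3 -m jog '[[0.1,0.1,1.5,0,0,0,0],[0.1,0.1,1.5,0,0,0,0],[0.1,0.1,1.5,0,0,0,0]]' 30;python3 -c "
from h import *
plan([.355,-.2657,.082],.088-np.pi/2)
c=snap('scene','s37.png');d=snap('top','t37.png')
a=cv2.imread('pics/s37.png');b=cv2.imread('pics/t37.png')
f=lambda i,x,y:cv2.resize(i[y:y+80,x:x+70],None,fx=5.5,fy=6,interpolation=2)
cv2.imwrite('pics/v37.png',np.hstack([f(a,195,85),f(b,300,220)]))"
```

```text
t: 44.95
position: [0.3569, -0.2668, 0.1368]
tool_rot: [3.141, -0.0, 0.088]
wrist_force: [-0.0, -0.7, -0.6]
finger_gap: 0.499
shift cm [-0.18 -0.13  5.48] turn [ 0. -0. -0.] dist cm 5.5
```

View pics/v37.png

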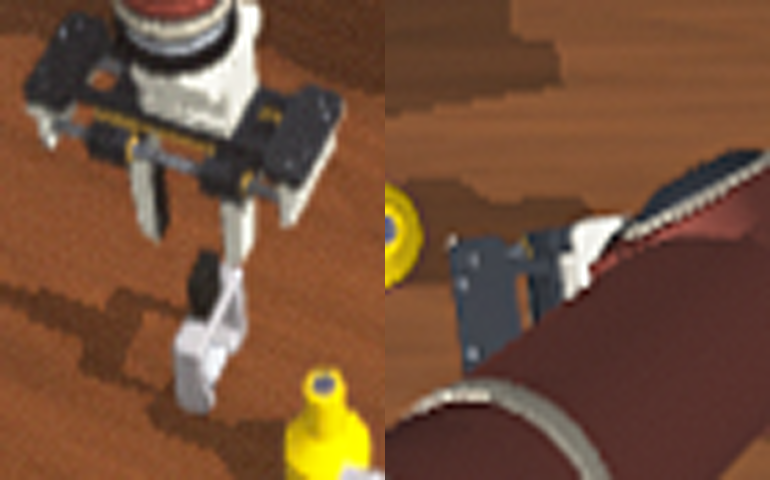

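Aligned over the tab; descend and grip.

```bash
python3 -m jog '[[-0.1,-0.1,2.5,0,0,0,0],[-0.1,-0.1,5.4,0,0,0,0],[-0.1,-0.1,5.4,0,0,0,0],[-0.1,-0.1,5.4,0,0,0,0.95],[-0.1,-0.1,5.4,0,0,0,0.95],[-0.1,-0.1,5.4,0,0,0,0.95],[-0.1,-0.1,5.4,0,0,0,0.95],[-0.1,-0.1,5.4,0,0,0,0.95],[-0.1,-0.1,5.4,0,0,0,0.95],[-0.1,-0.1,5.4,0,0,0,0.95]]' 30; python3 -m jog '[[0,0,-4,0,0,0,0.95],[0,0,-8,0,0,0,0.95],[0,0,-12,0,0,0,0.95],[0,0,-16,0,0,0,0.95],[0,0,-19.5,0,0,0,0.95],[0,0,-19.5,0,0,0,0.95],[0,0,-19.5,0,0,0,0.95]]' 30; python3 -c "
from h import *
plan(case([.084,0,.28]),CY-np.pi/2)
c=snap('scene','s38.png')
a=cv2.imread('pics/s38.png')
f=lambda i,x,y:cv2.resize(i[y:y+80,x:x+70],None,fx=6,fy=6,interpolation=2)
cv2.imwrite('pics/v38.png',f(a,185,65))"
```

```text
t: 46.05
position: [0.3564, -0.266, 0.0833]
tool_rot: [3.141, -0.002, 0.088]
wrist_force: [-0.6, 1.0, 6.1]
finger_gap: 0.15
t: 46.75
position: [0.3556, -0.2652, 0.2774]
tool_rot: [-3.141, -0.001, 0.089]
wrist_force: [0.4, 0.7, -2.1]
finger_gap: 0.15
shift cm [ 28.92 -27.91  -0.21] turn [-0.001 -0.001 -0.036] dist cm 40.2
```

View pics/v38.png

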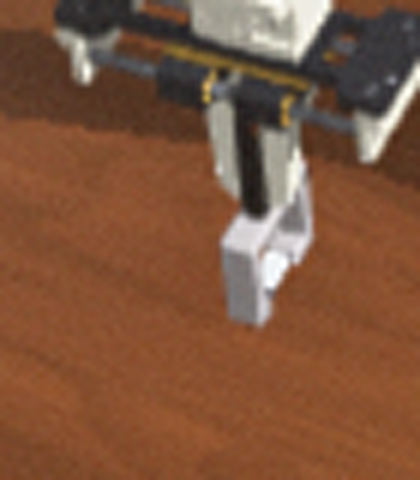

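```bash
python3 -m jog '[[0,0,-3.8,0,0,-0.036,0.95],[28.9,-27.9,-3.8,0,0,-0.036,0.95],[28.9,-27.9,-3.8,0,0,-0.036,0.95],[28.9,-27.9,-3.8,0,0,-0.036,0.95],[28.9,-27.9,-3.8,0,0,-0.036,0.95],[28.9,-27.9,-3.8,0,0,-0.036,0.95],[28.9,-27.9,-3.8,0,0,-0.036,0.95],[28.9,-27.9,-3.8,0,0,-0.036,0.95],[28.9,-27.9,-3.8,0,0,-0.036,0.95],[28.9,-27.9,-3.8,0,0,-0.036,0.95]]' 30; python3 -m jog '[[0,0,0,0,0,0,0.95],[0,0,0,0,0,0,0.95]]' 30; python3 -c "
from h import *
plan(case([.084,0,.257]),CY-np.pi/2)"
```

```text
t: 47.8
position: [0.6215, 0.0474, 0.3102]
tool_rot: [-3.137, 0.004, 0.137]
wrist_force: [-0.0, 1.2, -2.4]
finger_gap: 0.146
t: 48.0
position: [0.618, 0.0358, 0.3141]
tool_rot: [3.14, 0.003, 0.121]
wrist_force: [-0.1, -1.2, -1.5]
finger_gap: 0.15
shift cm [ 0.15 -0.26  5.71] turn [ 0.001  0.003 -0.004] dist cm 5.7
```

```bash
python3 -m jog '[[0.1,0,2,0,0,0,0.95],[0.1,0,4,0,0,0,0.95],[0.1,0,5.7,0,0,0,0.95],[0.1,0,5.7,0,0,0,0.95],[0.1,0,5.7,0,0,0,0.95]]' 30; python3 -c "
from h import *
plan(case([.084,0,.2]),CY-np.pi/2)
c=snap('scene','s39.png');d=snap('top','t39.png')
a=cv2.imread('pics/s39.png');b=cv2.imread('pics/t39.png')
f=lambda i,x,y:cv2.resize(i[y:y+60,x:x+50],None,fx=8,fy=8,interpolation=2)
cv2.imwrite('pics/v39.png',np.hstack([f(a,250,170),f(b,215,150)]))"
```

```text
t: 48.5
position: [0.6197, 0.0362, 0.2593]
tool_rot: [3.141, -0.0, 0.122]
wrist_force: [-0.4, -0.6, -1.2]
finger_gap: 0.147
shift cm [-0.05 -0.24  5.93] turn [ 0.    -0.    -0.003] dist cm 5.9
```

View pics/v39.png

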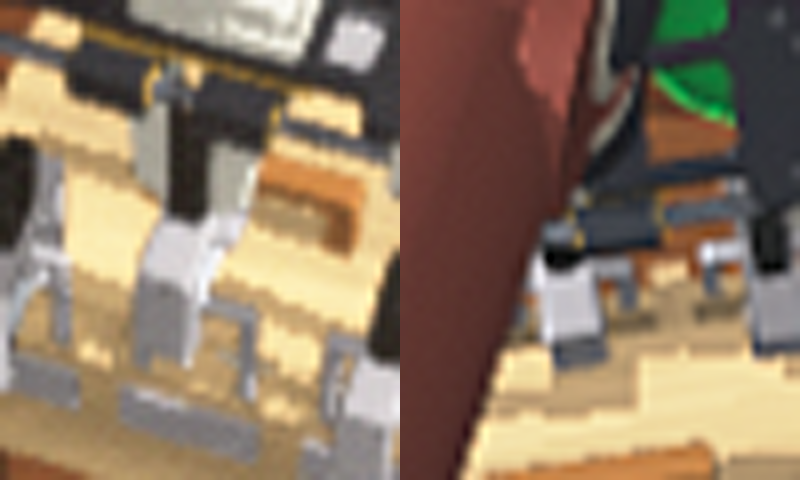

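```bash
python3 -m jog '[[0,-0.2,1,0,0,0,0.95],[0,-0.2,2,0,0,0,0.95],[0,-0.2,3,0,0,0,0.95],[0,-0.2,4.2,0,0,0,0.95],[0,-0.2,4.2,0,0,0,0.95]]' 30; python3 -m jog '[[0,0,0.6,0,0,0,0.95],[0,0,1.2,0,0,0,0.95],[0,0,1.7,0,0,0,0.95],[0,0,2.1,0,0,0,0.95],[0,0,2.1,0,0,0,0.95]]' 30
```

```text
t: 49.1
position: [0.6185, 0.0405, 0.2141]
tool_rot: [-3.141, 0.004, 0.125]
wrist_force: [-0.4, -0.3, -1.8]
finger_gap: 0.148
t: 49.6
position: [0.6194, 0.0396, 0.2002]
tool_rot: [-3.139, -0.001, 0.124]
wrist_force: [-7.8, 1.1, 18.7]
finger_gap: 0.15
```

```bash
python3 -m jog '[[0,0,-0.2,0,0,0,0.95],[0,0,-0.5,0,0,0,0.95],[0,0,-0.5,0,0,0,0.95],[0,0,-0.5,0,0,0,0.3],[0,0,-0.5,0,0,0,0.3],[0,0,-0.5,0,0,0,0.3],[0,0,-0.5,0,0,0,0.3],[0,0,-3,0,0,0,0.3],[0,0,-6,0,0,0,0.2],[0,0,-10,0,0,0,0.2]]' 30
python3 -m jog '[[-5,0,-3,0,0,0,0],[-10,0,-3,0,0,0,0],[-15,0,-3,0,0,0,0],[-18,0,-3,0,0,0,0],[-18,0,-3,0,0,0,0]]' 30; python3 -c "
from h import *
c=snap('scene','s40.png');d=snap('top','t40.png')
a=cv2.imread('pics/s40.png');b=cv2.imread('pics/t40.png')
cv2.imwrite('pics/v40.png',cv2.resize(a[165:245,230:325],None,fx=8,fy=7.4,interpolation=2))
cv2.imwrite('pics/v40b.png',cv2.resize(b,None,fx=1.5,fy=1.5,interpolation=2))"
```

```text
t: 50.6
position: [0.619, 0.0399, 0.2953]
tool_rot: [-3.142, 0.003, 0.124]
wrist_force: [0.7, -0.2, 0.1]
finger_gap: 0.394
t: 51.1
position: [0.4365, 0.0162, 0.3258]
tool_rot: [-3.138, 0.002, 0.122]
wrist_force: [0.1, 0.5, -0.0]
finger_gap: 0.498
```

View pics/v40.png

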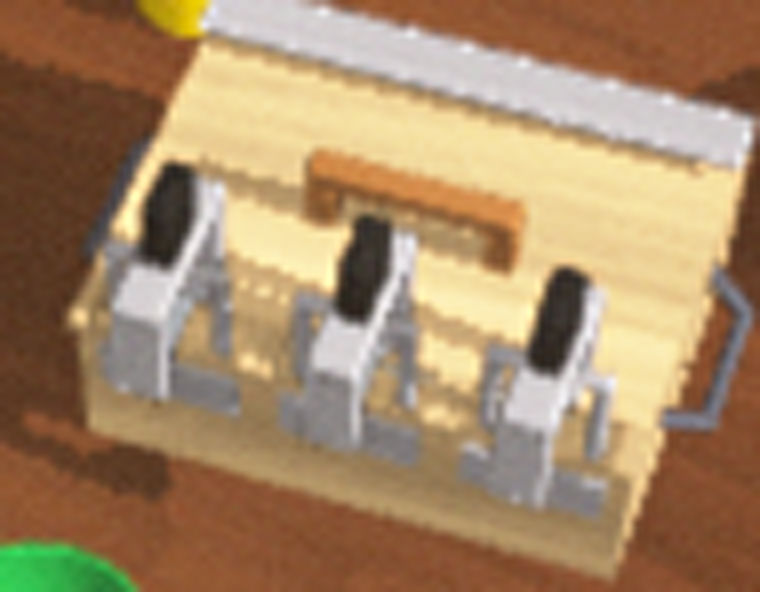

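View pics/v40b.png

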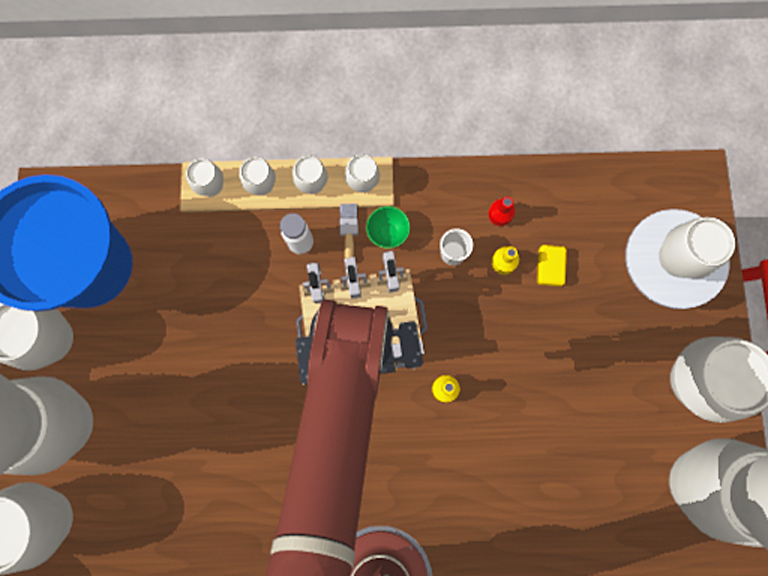

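```bash
python3 -c "
from station import workorder
print(workorder.close_job())"
```

```text
the job is handed in; nothing more can be done
None
```

I put all three white vases upright in the case, one per bay, fitted and lowered the lid, and snapped the three hooks onto the three eyes. I handed the job in at about 51 s; it reports no verdict.

- **Vases:** The last picture before the lid went on showed all three upright. The final overhead view shows no white vase left on the table, and the red and yellow look-alikes are untouched. I could not see the vases again once the lid was on.
- **Lid:** It took about 7 N when it met the rim, level within about 0.004 rad by the tool reading. The plain edge was near case x = -77 mm, under the lip. The last picture shows it flat, with the eyes through the notches.
- **Hooks:** All three bottomed out with the eye's bar against the spine, at a tool height of 0.199 to 0.200 m and 13 to 19 N. All three hang upright and alike in the last picture.
- **Not confirmed:** No camera shows the gates themselves, and I did no pull test. That they are shut is inferred from the depth reached, about 48 mm against the roughly 40 mm at which they snap. The middle hook showed no sideways push at the mid-press check, where the other two showed about 5 N, but it reached the same depth.
- **Camera disagreement:** The two cameras differed by about 6 mm in y, so I worked from their average.
- **Bystanders and arm:** The bowl, sponge, mug, jar and brush look unmoved in the last overhead view. The gripper was clear of everything at hand-in.

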